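# Open the service panel of the desk label printer

## Robot

A 6-joint arm with a two-finger parallel gripper is mounted at the origin on the work surface. World frame = base frame: x ahead of the robot, y to its left, z up, the work surface at z = 0. Lengths are in m, angles in degrees, forces in N, time in s.
With the tool pointing down it reaches from about 0.4 to 0.825 m from the base axis. Payload 7 kg.
Tool frame: the origin (TCP) lies midway between the tips of the shut fingers; the grasp point (between the pads) lies 19 mm behind it; z points along the fingers, y is the line along which they close (so a half turn about z gives the same grasp; the last joint's range is limited). The gripper opens to 88 mm and grips with 3 to 60 N. Pads are 19 mm wide; open, the fingers measure 130 mm over their backs; the gripper's body (78 mm by 193 mm) begins 47 mm behind the grasp point.
Start: joints at [87.726, 20.546, 0.682, 0, -70.136, -16.507], TCP at [0.217, 0.639, 0.227] pointing down, gripper open.
Joint ranges: [-176.03, 176.03], [-82.01, 121.73], [-58.28, 71.71], [-173.87, 95.51], [-174.79, -0.11], [-173.66, 173.66]. Speed limits (degrees/s): [136.94, 136.94, 172.46, 180, 180, 180].

## Interface

Orientations are given as [roll, pitch, yaw] about the fixed x, y, z axes, in that order (R = Rz(yaw) Ry(pitch) Rx(roll)).
In Python, from plant import ctrl gives the robot as it stands. The module is installed in compiled form; this text tells all that it offers.
- The arm moves only by the tool send_rows, never from a script. Its argument "plan" is a list that holds one entry, the list of rows, each a list of 6 numbers: the shift along the tool's x, y, z in cm, then the turn, a rotation vector about the tool's x, y, z in degrees. A call has 1 to 8 rows; each row is the pose to reach, as a shift and turn from the pose commanded when the call began, along the tool's axes at that moment; what a row does not reach only later rows make up. A row lasts 1/12 s, in which the tool goes at most 41.7 mm and 7.16 degrees, less where a joint would pass 70% of its speed; a pose out of reach is approached as far as the arm can. A call with a gripper value outside its range is refused whole. "fingers" is the opening, from 0 (shut) to 1 (fully open), set as the call begins (left out, the last holds). The fingers move at their own pace and stop on an object; the grip force is fixed at half the most. Time passes only in rows, so rows that repeat a pose let the fingers close. It gives the time, the measured TCP pose, the force, the opening and the grip force at its end, in the units of the state.
- ctrl.get_obs(): the state, without advancing time (a new reading comes with each control period).
- ctrl.snapshot(name): name is "scene" or "side" or "wrist"; returns a dict with "img" (384x512x3 uint8, red, green, blue), "K" (3x3 intrinsics, pixels), "k1" (the pictures are not rectified: a ray, as slopes to the right and down, at radius r is drawn at 1 + k1 r^2 times it, then the intrinsics apply), "pose" (4x4, takes a point from camera to world coordinates). Camera axes: x right, y down, z forward; pixel columns grow to the right and rows downward; lengths in m; the calibration is good to about 2 mm. A picture is of the moment at which its call begins. There is no depth.
- ctrl.close_job(): hands the job in; it is judged then, once.
The state is a dict: "clock": time; "joint_pos": joint angles; "qvel": joint speeds; "tau": joint torques, N m; "tool_pos": TCP position; "orientation": TCP orientation; "force": force on the tool from outside, world axes, zero at the start; "moment": the same for the moment, N m; "opening": finger opening in m; "gripper_force": force on a finger pad.
Only numpy, scipy, OpenCV 4.12 (cv2) and the standard library are available. Lean on these libraries where they do the work, as an engineer would, in place of code of your own. Each camera call takes 0.05 s, during which the arm holds its last target. There are 200 camera calls.

## Task

Use the screwdriver to turn both slotted fasteners on the label printer's sloping service panel a quarter turn counter-clockwise to their open stops, then put the screwdriver back in its wooden stand. Then lift the blue panel off by its black fin and lay it flat, fin up, on the middle of the blue mat. Turn the fasteners only with the screwdriver, and leave the label roll, the jar and the stapler where they are.

Things in the scene. Friction and masses are not known exactly. Their poses are not given: they have to be found in the camera images.
- printer: Grey label printer, fixed, 200 (x) x 236 (y) x 125 mm tall; origin at the middle of its underside, front to -x. Its front half slopes 30 degrees from level, rising to +x, and carries the panel: the seat (middle of the panel underside) is at (-40, 0, 96.2) mm in this frame. A 4 mm lip along the lower edge keeps the panel from sliding.
- head_left: Slotted brass wing head of the +y fastener, 62 mm from the panel middle. Origin on the turning axis at the middle of the slot floor: x along the slot, z straight out of the panel. Slot closed-ended, 20 mm long, 4.6 mm wide in its lower 4 mm, flaring to 10 mm at its mouth, 9 mm up. Wing 34 (x) x 18 mm, underside 2 mm above the panel; slot floor 10 mm above the panel underside.
- head_right: Head of the -y fastener, 62 mm from the panel middle on the other side; same size, slot, origin and axes as head_left.
- cam_left (a joint): Angle of the +y fastener, rad: 0 locked stop (wing along the slope, across its window in the panel), 1.571 open stop (wing in line with its 40 x 26 mm window, so the panel lifts over it). Grows counter-clockwise seen from outside, facing the panel. Stays where it is left; 0.06 N m turns it; starts at 0.05 to 0.3.
- cam_right (a joint): As cam_left, for the fastener at the -y end: 0 locked, 1.571 open, grows counter-clockwise seen from outside.
- panel: Loose blue panel 110 (x, up the slope) x 180 (y) x 5 mm, 0.25 kg, a window for each fastener; origin at the middle of its underside, z out of its outer face. In its middle a black fin to hold it by: 50 (x) x 12 (y) mm, up to 35 mm above the underside. With both fasteners open it lifts off along its z, and clears the heads after 20 mm.
- panel_grip (a point): On the panel's fin, on the panel's z axis 29 mm above its underside (6 mm below the fin's top); axes as the panel's.
- driver: Loose screwdriver, 0.1 kg, standing tip down in the stand. Origin at the middle of the underside of its flange, z up towards the handle. Black flange 32 x 32 x 6 mm; above it a red handle 24 x 24 mm, sides along x and y, up to z = 84 mm. Below, a shank of 8 mm diameter and a flat blade 14 (x) x 3.2 (y) mm, 1.8 mm over its last 2 mm, tip at z = -67 mm; it has some 10 degrees of play in the slots.
- stand: Fixed wooden block 80 x 80 x 75 mm with an upright square hole 19 x 19 mm through it for the screwdriver's shank; origin at the middle of its underside.
- stand_top (a point): Centre of the hole's mouth, on the stand's top face (75 mm high); the screwdriver is home with its flange flat on this face, its origin here.
- mat: Fixed blue mat 160 (x) x 220 (y) x 4 mm lying on the desk; origin at the middle of its underside, on the desk.
- label_roll: Loose roll of white labels lying flat, 80 mm diameter, 50 mm tall, core 38 mm; origin at the middle of its underside. Leave it alone.
- jar: Loose clear jar with a blue lid, 70 mm diameter, 90 mm tall; origin at the middle of its underside. Leave it alone.
- stapler: Loose red and black stapler 34 (x) x 120 (y) x 32 mm; origin at the middle of its underside. Leave it alone.

How it is judged:
By the outcome, as a careful person would: the job done as asked, in the order asked, and still so for the second after the job is handed in, with the robot touching nothing.
It also fails if it takes over 72 s, if anything falls off the work surface, if the arm or the gripper's body presses on something with over 40 N, if the wrist force passes 120 N, or if a joint passes its speed limit or range.

## Working session

There is one attempt and no reset: what is moved stays moved. The work goes in short steps, Python scripts to look and compute and a tool call to move; the robot and the scene stay as the last step left them, time stands still between calls to the robot, and variables do not carry over. Pictures are saved under pics/ and viewed, at most 10 in all, crops included, and the job is handed in when it is done.

Besides the shell and the picture viewer there is one more tool, called as name([rows], argument=value, ...), one row to a line, values as JSON. send_rows: Moves the arm, as the interface text tells. Its arguments: {"type":"object","properties":{"plan":{"type":"array","items":{"type":"array","items":{"type":"array","items":{"type":"number"}}}},"fingers":{"type":"number"}},"required":["plan"]}

```bash
ls; mkdir -p pics
cat > h.py <<'E'
import numpy as np, cv2
from scipy.spatial.transform import Rotation as R
from plant import ctrl
def snap(n,f=None):
    s=ctrl.snapshot(n)
    if f: cv2.imwrite('pics/'+f,s['img'][:,:,::-1])
    return s
def ray(s,uv):
    K=np.array(s['K']);k=s['k1'];T=np.array(s['pose'])
    d=cv2.undistortPoints(np.array([[uv]],float),K,np.array([k,0,0,0.]))[0,0]
    v=T[:3,:3]@np.array([d[0],d[1],1]);return T[:3,3],v/np.linalg.norm(v)
def onz(s,uv,z):
    o,v=ray(s,uv);return o+v*(z-o[2])/v[2]
def tri(*su):
    A=np.zeros((3,3));b=np.zeros(3);L=[]
    for s,uv in su:
        o,v=ray(s,uv);P=np.eye(3)-np.outer(v,v);A+=P;b+=P@o;L.append((P,o))
    x=np.linalg.solve(A,b);return x,[np.linalg.norm(P@(x-o)) for P,o in L]
def proj(s,p):
    T=np.array(s['pose']);c=T[:3,:3].T@(np.array(p)-T[:3,3]);d=c[:2]/c[2]
    d=d*(1+s['k1']*(d@d));K=np.array(s['K']);return K[:2,:2]@d+K[:2,2]
def tcp():
    o=ctrl.get_obs();return np.array(o['tool_pos']),R.from_euler('xyz',o['orientation'],degrees=True)
E
python3 - <<'E'
from h import *
np.set_printoptions(precision=4,suppress=True)
print(ctrl.get_obs())
a=[]
for n in('scene','side','wrist'):
    s=snap(n,n+'0.png');print(n,s['K'],s['k1'],s['pose'])
E
```

```text
pics
{'clock': 0.0, 'joint_pos': array([ 87.7264,  20.5919,   0.6328,  -0.0186, -70.1372, -16.5057]), 'qvel': array([-0.0789, -0.0534,  0.0942, -0.0142, -0.0229,  0.0024]), 'tau': array([ -0.0009, -58.2722,  29.3045,   6.9972,   0.0068,  -0.0002]), 'tool_pos': array([0.2172, 0.6386, 0.2256]), 'orientation': array([179.9026,  -0.0106, -18.7856]), 'force': array([-0.061 , -0.3152, -0.4611]), 'moment': array([-0.0418, -0.0075, -0.0052]), 'gripper_force': 0.0, 'opening': 0.08739455104832015}
scene [[462.2598   0.     262.3294]
 [  0.     462.2598 200.4144]
 [  0.       0.       1.    ]] -0.04107746628636021 [[-0.4397  0.6205 -0.6494  1.3433]
 [ 0.898   0.3154 -0.3067  0.3498]
 [ 0.0145 -0.718  -0.6959  0.9439]
 [ 0.      0.      0.      1.    ]]
side [[379.1009   0.     255.5856]
 [  0.     379.1009 193.4496]
 [  0.       0.       1.    ]] -0.11012900116577502 [[ 0.7259 -0.5091  0.4624  0.0641]
 [-0.6878 -0.5337  0.4921 -0.546 ]
 [-0.0038 -0.6753 -0.7376  0.8992]
 [ 0.      0.      0.      1.    ]]
wrist [[269.5155   0.     252.3106]
 [  0.     269.5155 193.5669]
 [  0.       0.       1.    ]] -0.020748657141650258 [[-0.3218 -0.9104 -0.26    0.2868]
 [-0.9468  0.31    0.0863  0.6158]
 [ 0.0021  0.274  -0.9617  0.3845]
 [ 0.      0.      0.      1.    ]]
```

View pics/scene0.png

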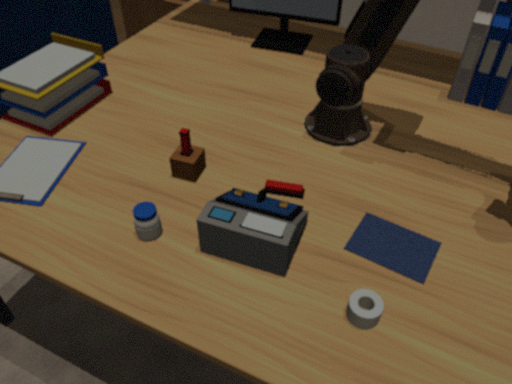

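View pics/side0.png

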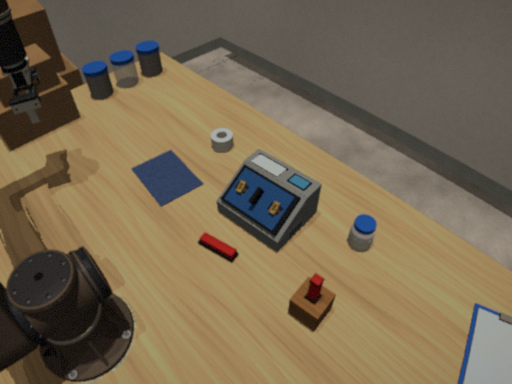

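The scene view shows the stand with the driver at (188,160), printer (255,230), mat (393,246), roll (365,308), jar (147,222). The side view shows the stand at (312,300), panel (258,195) with brass heads at (242,187) and (274,208), mat (167,177) and stapler (218,246).

```bash
cat >> h.py <<'E'
def comps(s,col,amin=8,box=None):
    h=cv2.cvtColor(s['img'],cv2.COLOR_RGB2HSV);H,S,V=[h[:,:,i].astype(int) for i in range(3)]
    m={'blue':(H>100)&(H<130)&(S>110)&(V>40),'red':((H<6)|(H>174))&(S>170)&(V>60),
       'brass':(H>10)&(H<28)&(S>110)&(V>80),'black':(V<45)}[col].astype(np.uint8)
    if box: 
        q=np.zeros_like(m);u0,v0,u1,v1=box;q[v0:v1,u0:u1]=1;m*=q
    n,l,st,c=cv2.connectedComponentsWithStats(m)
    return [(c[i],st[i],(l==i).astype(np.uint8)) for i in range(1,n) if st[i,4]>=amin]
E
python3 - <<'E'
from h import *
np.set_printoptions(precision=4,suppress=True)
S=snap('scene');D=snap('side')
for n,s,z in(('scene',S,0),('side',D,0)):
    for col in('blue','red'):
        for c,st,m in comps(s,col,40):
            k,_=cv2.findContours(m,0,2);r=cv2.minAreaRect(k[0]);
            print(n,col,c,st,onz(s,c,0.004), [onz(s,p,0.004)[:2].round(3).tolist() for p in cv2.boxPoints(r)])
for c,st,m in comps(D,'brass',8,(215,150,310,240)): print('brass',c,st)
for c,st,m in comps(D,'black',8,(235,175,290,220)): print('black',c,st)
E
```

```text
scene blue [501.0949  24.3615] [488   9  24  36 390] [-1.2274  0.4487  0.004 ] [[-0.989, 0.406], [-1.487, 0.399], [-1.469, 0.507], [-0.98, 0.499]]
scene blue [55.7613 97.8473] [  0  64 106  54 465] [ 0.3191 -1.0095  0.004 ] [[0.417, -1.21], [0.014, -1.04], [0.194, -0.835], [0.545, -1.009]]
scene blue [476.0248  90.9793] [466  73  23  31 242] [-0.4807  0.4182  0.004 ] [[-0.38, 0.388], [-0.635, 0.398], [-0.615, 0.454], [-0.366, 0.439]]
scene blue [494.306   93.3918] [482  76  27  33 268] [-0.4973  0.4868  0.004 ] [[-0.38, 0.451], [-0.677, 0.468], [-0.657, 0.526], [-0.366, 0.503]]
scene blue [ 46.2273 184.9755] [  0 143  85  63 286] [ 0.7021 -0.6768  0.004 ] [[0.812, -0.754], [0.486, -0.724], [0.555, -0.597], [0.857, -0.642]]
scene blue [260.0343 202.8328] [222 190  76  26 670] [ 0.4782 -0.066   0.004 ] [[0.513, -0.175], [0.463, -0.193], [0.439, 0.034], [0.487, 0.045]]
scene blue [144.3406 210.8219] [134 202  22  19 320] [ 0.6567 -0.3454  0.004 ] [[0.641, -0.394], [0.613, -0.34], [0.673, -0.297], [0.699, -0.35]]
scene blue [393.3705 246.6112] [ 346  214   93   68 2402] [0.4667 0.3257 0.
[... 1732 characters left out ...]
0]
brass [303.8929 152.9643] [298 150  12   8  28]
brass [222.1662 175.5292] [215 162  21  30 325]
brass [240.3088 186.1471] [236 181  10  11  68]
brass [273.75   207.5921] [269 202  11  12  76]
brass [239.9121 228.3297] [218 212  40  28  91]
brass [229.0204 227.5306] [218 217  25  23  49]
brass [301.3504 231.1095] [290 219  20  21 137]
brass [217.25  237.875] [215 236   6   4   8]
black [236.4 177.1] [235 175   4   6  10]
black [274.7442 183.6279] [260 175  30  18  43]
black [255.8976 196.3307] [249 188  14  20 127]
black [243.6491 213.7193] [235 207  20  13  57]
black [279.8 208.5] [279 207   3   4  10]
black [285.8906 213.9844] [281 206   9  14  64]
black [237. 218.] [235 216   6   4  10]
```

Run:
```python
import cv2
a=cv2.imread('pics/side0.png')[140:340,200:400];b=cv2.imread('pics/scene0.png')[120:285,150:315]
cv2.imwrite('pics/c1.png',cv2.hconcat([cv2.resize(a,(400,400),interpolation=2),cv2.resize(b,(400,400),interpolation=2)]))
```

```text
(no output)
```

View pics/c1.png

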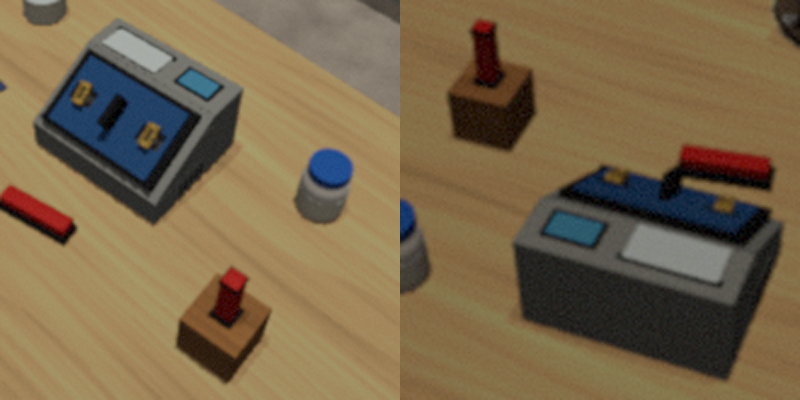

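Run:
```python
from h import *
np.set_printoptions(precision=4,suppress=True)
S=snap('scene');D=snap('side')
for n,a,b in(('handle top',(185.5,130.3),(317.5,277.5)),('headL',(284,204.6),(240.3,186.1)),('headR',(238.7,192.6),(273.8,207.6)),('fin',(261.4,195),(256.5,194)),('lid',(145,210),(365,223)),('mat',(393.4,246.6),(166.2,177.5))):
    print(n,*tri((S,a),(D,b)))
p,r=tcp();print(p,r.as_matrix())
W=snap('wrist');T=np.array(W['pose']);print('cam in tool',r.inv().apply(T[:3,3]-p),(r.inv()*R.from_matrix(T[:3,:3])).as_matrix())
```

```text
handle top [ 0.4515 -0.3263  0.1584] [np.float64(0.004316979777490418), np.float64(0.004316979777490444)]
headL [0.5495 0.0362 0.1049] [np.float64(0.0008010578918426246), np.float64(0.0008010578918424834)]
headR [ 0.562  -0.0889  0.105 ] [np.float64(8.19103827583633e-05), np.float64(8.191038275851375e-05)]
fin [ 0.5547 -0.0265  0.1166] [np.float64(0.0007318117115759222), np.float64(0.0007318117115758561)]
lid [ 0.7139 -0.2877  0.0854] [np.float64(0.0023268576565474166), np.float64(0.0023268576565473194)]
mat [ 0.4611  0.3233 -0.0051] [np.float64(0.003078605009939701), np.float64(0.0030786050099398323)]
[0.2173 0.6389 0.2263] [[ 0.9467 -0.322  -0.0001]
 [-0.322  -0.9467 -0.0004]
 [ 0.0001  0.0004 -1.    ]]
cam in tool [ 0.0733 -0.0006 -0.1588] [[ 0.0003 -0.9617 -0.2741]
 [ 1.      0.0001  0.0006]
 [-0.0005 -0.2741  0.9617]]
```

send_rows([
  [[30,25.6,-7.4,0,0,0],[30,25.6,-7.4,0,0,0],[30,25.6,-7.4,0,0,0],[30,25.6,-7.4,0,0,0],[30,25.6,-7.4,0,0,0],[30,25.6,-7.4,0,0,0],[30,25.6,-7.4,0,0,0],[30,25.6,-7.4,0,0,0]],
])

```text
clock: 1.07
tool_pos: [0.3853, 0.3556, 0.2888]
orientation: [-180.0, -0.0, -18.8]
force: [1.1, -0.0, 0.0]
opening: 0.0876
gripper_force: 0.0
```

```bash
cat >> h.py <<'E'
def rel(p,M=None):
    c,r=tcp();M=r if M is None else M
    print('row',(r.inv().apply(np.array(p)-c)*100).round(2),np.degrees((r.inv()*M).as_rotvec()).round(2),'dist',np.linalg.norm(np.array(p)-c))
def down(y): return R.from_euler('xyz',[180,0,y],degrees=True)
E
python3 - <<'E'
from h import *
np.set_printoptions(precision=4,suppress=True)
W=snap('wrist')
for c,st,m in comps(W,'blue',500):
    k,_=cv2.findContours(m,0,2);r=cv2.minAreaRect(k[0]);b=cv2.boxPoints(r)
    print(c,st,onz(W,r[0],.004),[onz(W,p,.004)[:2].round(4).tolist() for p in b])
print(ctrl.get_obs()['clock'])
rel([.49,-.05,.33],down(-45))
E
```

```text
[258.2435 106.8081] [  178    41   155   133 13837] [0.4645 0.3182 0.004 ] [[0.5519, 0.421], [0.5283, 0.2073], [0.372, 0.2086], [0.3928, 0.4438]]
1.1167
row [22.64 34.65 -3.93] [-0.11 -0.08 26.13] dist 0.41573303349893387
```

send_rows([
  [[22.6,34.6,-3.9,0,0,26],[22.6,34.6,-3.9,0,0,26],[22.6,34.6,-3.9,0,0,26],[22.6,34.6,-3.9,0,0,26],[22.6,34.6,-3.9,0,0,26],[22.6,34.6,-3.9,0,0,26],[22.6,34.6,-3.9,0,0,26],[22.6,34.6,-3.9,0,0,26]],
])

```text
clock: 1.78
tool_pos: [0.4671, 0.0341, 0.3201]
orientation: [-179.9, -0.0, -44.8]
force: [1.8, 0.3, -0.5]
opening: 0.0875
gripper_force: 0.0
```

send_rows([
  [[0,8,0,0,0,0],[0,8,0,0,0,0],[0,8,0,0,0,0],[0,8,0,0,0,0],[0,8,0,0,0,0]],
])

```text
clock: 2.2
tool_pos: [0.4109, -0.0209, 0.3198]
orientation: [-179.9, -0.0, -44.8]
force: [0.3, 0.3, -0.0]
opening: 0.0873
gripper_force: 0.0
```

Run:
```python
from h import *
np.set_printoptions(precision=4,suppress=True)
W=snap('wrist','w1.png');import pickle;pickle.dump(W,open('w1.pkl','wb'));print(tcp()[0],ctrl.get_obs()['orientation'])
for n,p in (('hL',[.5495,.0362,.105]),('hR',[.562,-.0889,.105]),('fin',[.5547,-.0265,.1166]),('handle',[.45,-.33,.159])):print(n,proj(W,p))
```

```text
[ 0.4112 -0.0205  0.3196] [-179.9548   -0.0157  -44.7742]
hL [150.555  128.7566]
hR [206.3138  49.6935]
fin [175.6038  90.2763]
handle [445.0665 -60.6493]
```

View pics/w1.png

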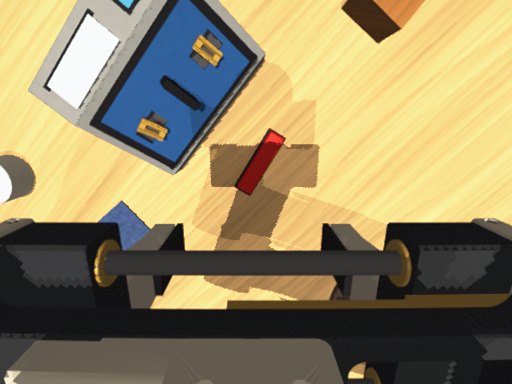

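Run:
```python
from h import *
rel([.46,-.05,.33],down(-15))
```

```text
row [ 5.55 -1.34 -1.04] [ -0.04  -0.03 -29.77] dist 0.05800955517059207
```

send_rows([
  [[5.5,-1.3,-1,0,0,-30],[5.5,-1.3,-1,0,0,-30],[5.5,-1.3,-1,0,0,-30],[5.5,-1.3,-1,0,0,-30],[5.5,-1.3,-1,0,0,-30],[5.5,-1.3,-1,0,0,-30],[5.5,-1.3,-1,0,0,-30]],
])

```text
clock: 2.83
tool_pos: [0.4595, -0.0496, 0.3289]
orientation: [180.0, 0.0, -14.8]
force: [0.5, -0.2, 0.3]
opening: 0.0876
gripper_force: 0.0
```

```bash
cat > pan.py <<'E'
from h import *
np.set_printoptions(precision=4,suppress=True)
def feats(s,f=None):
    o={}
    for n,p in (('L',[.5495,.0362,.105]),('R',[.562,-.0889,.105])):
        u,v=proj(s,p).astype(int);b=(max(u-26,0),max(v-26,0),u+26,v+26)
        h=cv2.cvtColor(s['img'],cv2.COLOR_RGB2HSV);x0,y0,x1,y1=b
        bl=cv2.inRange(h,(100,90,30),(130,255,255))
        # enclosed non-blue head: brass mask, hull
        m=np.zeros(bl.shape,np.uint8)
        m[y0:y1,x0:x1]=cv2.inRange(h,(10,90,90),(30,255,255))[y0:y1,x0:x1]
        q=[c for c in comps_m(m) if c[1][4]>15]
        q=[c for c in q if np.linalg.norm(c[0]-[u,v])<22]
        k=np.vstack([np.argwhere(c[2])[:,::-1] for c in q]).astype(np.float32)
        r=cv2.minAreaRect(k);o[n]=r
    u,v=proj(s,[.5547,-.0265,.1166]).astype(int)
    h=cv2.cvtColor(s['img'],cv2.COLOR_RGB2HSV);m=np.zeros(h.shape[:2],np.uint8);m[v-25:v+25,u-25:u+25]=(h[v-25:v+25,u-25:u+25,2]<50)
    c=max(comps_m(m),key=lambda c:c[1][4]);k=np.argwhere(c[2])[:,::-1].astype(np.float32);o['F']=cv2.minAreaRect(k)
    return o
def comps_m(m):
    n,l,st,c=cv2.connectedComponentsWithStats(m)
    return [(c[i],st[i],(l==i).astype(np.uint8)) for i in range(1,n)]
E
python3 - <<'E'
from pan import *;import pickle
W1=pickle.load(open('w1.pkl','rb'));W2=snap('wrist');pickle.dump(W2,open('w2.pkl','wb'))
a=feats(W1);b=feats(W2);print(a,b)
for n in 'LRF': print(n,*tri((W1,a[n][0]),(W2,b[n][0])))
rel([.385,-.265,.33],down(-45))
im=[]
for W,q in((W1,a),(W2,b)):
    c=np.mean([q[n][0] for n in 'LR'],0).astype(int);d=W['img'].copy()
    x,y=max(c[0]-70,0),max(c[1]-70,0)
    im.append(cv2.resize(d[y:y+140,x:x+140],(400,400),interpolation=2));print('crop',x,y)
cv2.imwrite('pics/c2.png',cv2.hconcat(im)[:,:,::-1])
E
```

```text
{'L': ((152.00001525878906, 129.50001525878906), (28.756114959716797, 15.100241661071777), 23.198589324951172), 'R': ((207.2195281982422, 49.97562789916992), (31.547101974487305, 16.554418563842773), 38.65980911254883), 'F': ((179.75808715820312, 92.81307220458984), (46.21823501586914, 10.79024887084961), 37.694236755371094)} {'L': ((176.74940490722656, 124.26722717285156), (28.121259689331055, 14.279946327209473), 46.97493362426758), 'R': ((262.24139404296875, 89.89656066894531), (27.57435417175293, 15.494161605834961), 66.80140686035156), 'F': ((219.21641540527344, 110.28033447265625), (43.97555160522461, 10.478549003601074), 66.37062072753906)}
L [0.5476 0.0355 0.1045] [np.float64(0.00022060131845907688), np.float64(0.00022060131845907948)]
R [ 0.5603 -0.0895  0.1076] [np.float64(0.00014485840577937257), np.float64(0.00014485840577938962)]
F [ 0.5498 -0.0276  0.1132] [np.float64(8.451270784475208e-05), np.float64(8.451270784475306e-05)]
row [-1.68 22.72 -0.08] [ 0.03  0.02 30.16] dist 0.22779773884722837
crop 109 19
crop 149 37
```

View pics/c2.png

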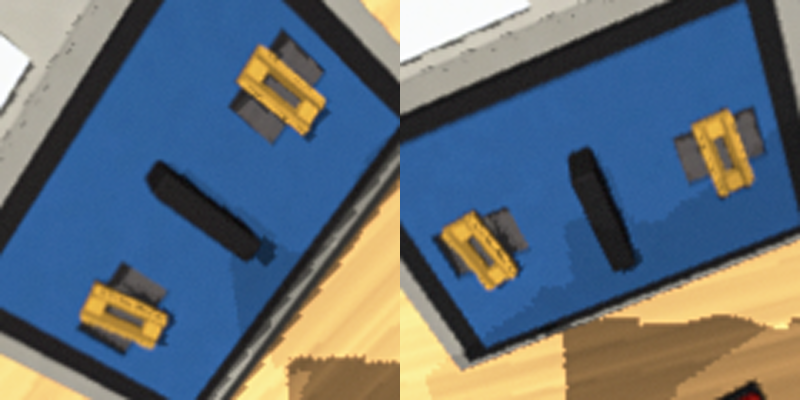

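Both crops show the heads with their grey slots, the wings nearly along the slope, windows behind, and the fin in the middle at about (208,212) and (603,210) of the paired crops. Next: slot-floor centroids, and over to the stand.

```bash
cat >> pan.py <<'E'
def slot(s,r,grow=1.0):
    h=cv2.cvtColor(s['img'],cv2.COLOR_RGB2HSV);m=np.zeros(h.shape[:2],np.uint8)
    cv2.fillPoly(m,[cv2.boxPoints((r[0],(r[1][0]-7,r[1][1]-5),r[2])).astype(int)],1)
    m*=(h[:,:,1]<110).astype(np.uint8)|(h[:,:,2]<100).astype(np.uint8)
    c=max(comps_m(m),key=lambda c:c[1][4]);k=np.argwhere(c[2])[:,::-1].astype(float)
    w,V=np.linalg.eigh(np.cov(k.T));return k.mean(0),V[:,1],c[1]
E
python3 - <<'E'
from pan import *;import pickle
W=[pickle.load(open(f'w{i}.pkl','rb')) for i in(1,2)];F=[feats(w) for w in W]
P={}
for n in'LR':
    q=[slot(w,f[n]) for w,f in zip(W,F)];print(q)
    P[n],e=tri(*[(w,x[0]) for w,x in zip(W,q)]);print(n,P[n],e)
    P[n+'q']=q
d=P['L']-P['R'];yaw=np.degrees(np.arctan2(-d[0],d[1]));print('yaw',yaw,np.linalg.norm(d))
Rp=R.from_euler('ZY',[yaw,-30],degrees=True).as_matrix() # x up slope
def onp(s,uv,p):
    o,v=ray(s,uv);n=Rp[:,2];return o+v*((p-o)@n)/(v@n)
for n in'LR':
    for w,f,q in zip(W,F,P[n+'q']):
        for c,u in((q[0],q[1]),(f[n][0],None)):
            if u is None:
                b=cv2.boxPoints(f[n]);e=[b[1]-b[0],b[2]-b[1]];u=max(e,key=np.linalg.norm);u=u/np.linalg.norm(u)
            a=onp(w,c+8*u,P[n])-onp(w,c-8*u,P[n]);a=Rp.T@a;print(n,'angle',np.degrees(np.arctan2(a[1],a[0])))
E
```

```text
[(array([152.1818, 129.2121]), array([-0.9203, -0.3911]), array([146, 126,  13,   7,  33], dtype=int32)), (array([177.    , 124.7586]), array([0.6426, 0.7662]), array([173, 120,   9,  10,  29], dtype=int32))]
L [0.5467 0.0341 0.1086] [np.float64(1.3154112444706413e-05), np.float64(1.3154112444729283e-05)]
[(array([207.1538,  50.3654]), array([-0.7601, -0.6498]), array([201,  45,  13,  12,  52], dtype=int32)), (array([261.7838,  90.2162]), array([0.3657, 0.9307]), array([259,  85,   7,  11,  37], dtype=int32))]
R [ 0.5601 -0.089   0.1074] [np.float64(4.2408453864236175e-06), np.float64(4.240845386437223e-06)]
yaw 6.199744617898554 0.12375445714656791
L angle 8.327410813491024
L angle -171.90697698275594
L angle -171.51800364747285
L angle -168.29893676995408
R angle 2.077739051717705
R angle -175.99866790709657
R angle -176.32362907347272
R angle -174.6192471576279
```

send_rows([
  [[-1.7,22.7,0,0,0,30],[-1.7,22.7,0,0,0,30],[-1.7,22.7,0,0,0,30],[-1.7,22.7,0,0,0,30],[-1.7,22.7,0,0,0,30],[-1.7,22.7,0,0,0,30],[-1.7,22.7,0,0,0,30],[-1.7,22.7,0,0,0,30]],
])

```text
clock: 3.55
tool_pos: [0.3844, -0.2662, 0.3292]
orientation: [180.0, 0.0, -45.0]
force: [0.4, -0.6, -0.6]
opening: 0.0875
gripper_force: 0.0
```

Run:
```python
from h import *;import pickle
W=snap('wrist','w3.png');pickle.dump(W,open('w3.pkl','wb'));print(tcp()[0])
for c,st,m in comps(W,'red',60):
    print(c,st,onz(W,c,.159))
rel([.385+.05,-.265,.33],down(-75))
```

```text
[ 0.38470167 -0.26548433  0.32923526]
[251.86198547 101.34866828] [239  88  26  27 413] [ 0.44876647 -0.32980237  0.159     ]
[167.46666667 220.53333333] [160 216  17   9  90] [ 0.42233191 -0.14711287  0.159     ]
row [ 3.53 -3.58 -0.08] [0.000e+00 1.000e-02 3.011e+01] dist 0.05030647727412253
```

View pics/w3.png

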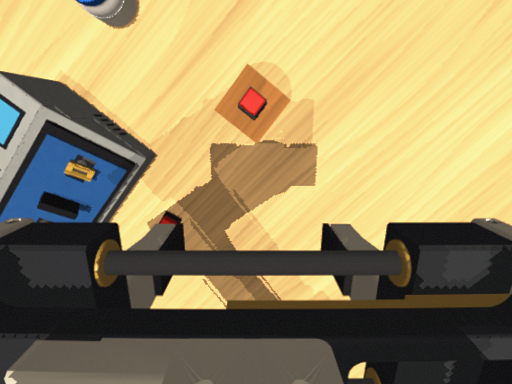

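```bash
cat > drv.py <<'E'
from pan import *;import pickle
def top(s,box=None):
    h=cv2.cvtColor(s['img'],cv2.COLOR_RGB2HSV);m=((((h[:,:,0]<6)|(h[:,:,0]>174))&(h[:,:,1]>150)&(h[:,:,2]>175))).astype(np.uint8)
    if box: q=np.zeros_like(m);q[box[1]:box[3],box[0]:box[2]]=1;m*=q
    u,v=proj(s,[.449,-.33,.159]);c=min([c for c in comps_m(m) if c[1][4]>40],key=lambda c:np.hypot(*(c[0]-[u,v])))
    k=np.argwhere(c[2])[:,::-1].astype(np.float32);return cv2.minAreaRect(k),c
def stand(s):
    h=cv2.cvtColor(s['img'],cv2.COLOR_RGB2HSV);u,v=proj(s,[.449,-.33,.075]).astype(int)
    m=np.zeros(h.shape[:2],np.uint8);m[max(v-65,0):min(v+65,215),max(u-65,0):u+65]=1
    m*=cv2.inRange(h,(5,120,60),(20,255,235));m=cv2.morphologyEx(m,2,np.ones((3,3)))
    c=max(comps_m(m),key=lambda c:c[1][4]);k,_=cv2.findContours(c[2],0,2);return cv2.minAreaRect(cv2.convexHull(k[0])),c
E
python3 - <<'E'
from drv import *
W=pickle.load(open('w3.pkl','rb'))
for n,f,z in(('top',top,.159),('stand',stand,.075)):
    r,c=f(W);b=[onz(W,p,z) for p in cv2.boxPoints(r)];print(n,r,c[1],onz(W,r[0],z))
    for i in range(4):
        d=b[(i+1)%4]-b[i];print(np.linalg.norm(d),np.degrees(np.arctan2(d[1],d[0])))
E
```

```text
top ((251.94000244140625, 101.08002471923828), (19.600000381469727, 19.80000114440918), 36.869895935058594) [240  89  25  26 381] [ 0.4489 -0.3301  0.159 ]
0.022134188997664037 -83.6411332870172
0.022165139382553406 -170.19082189267462
0.022359470461317584 97.19062272994772
0.02247701649841345 9.192146692840607
stand ((262.5, 116.5), (103.0, 105.0), 90.0) [ 210   65  106  104 5800] [ 0.4258 -0.329   0.075 ]
0.1480181464223648 -134.92551704207293
0.14749637563293497 138.5218710638602
0.1630719589897041 45.02588874831418
0.14722112295196066 -47.33312237238582
```

Run:
```python
from h import *
rel([.44,-.27,.28],down(-82))
```

```text
row [ 4.24 -3.58  4.92] [0.000e+00 1.000e-02 3.711e+01] dist 0.07417821615168953
```

send_rows([
  [[4.2,-3.6,4.9,0,0,37],[4.2,-3.6,4.9,0,0,37],[4.2,-3.6,4.9,0,0,37],[4.2,-3.6,4.9,0,0,37],[4.2,-3.6,4.9,0,0,37],[4.2,-3.6,4.9,0,0,37],[4.2,-3.6,4.9,0,0,37]],
])

```text
clock: 4.18
tool_pos: [0.4405, -0.2684, 0.2804]
orientation: [-180.0, 0.0, -81.6]
force: [0.3, -0.3, 0.8]
opening: 0.0876
gripper_force: 0.0
```

Run:
```python
from drv import *
A=pickle.load(open('w3.pkl','rb'));W=snap('wrist','w4.png');pickle.dump(W,open('w4.pkl','wb'))
r,c=top(W);b=[onz(W,p,.159) for p in cv2.boxPoints(r)];print(r,c[1])
for i in range(2):
        d=b[(i+1)%4]-b[i];print(np.linalg.norm(d),np.degrees(np.arctan2(d[1],d[0])))
p,e=tri((A,top(A)[0][0]),(W,r[0]));print(p,e)
for y in(-82,-81):rel([p[0],p[1],.20],down(y))
```

```text
((252.5, 128.0), (22.0, 21.0), 90.0) [242 117  22  23 487]
0.021034987365770967 -171.56936420541672
0.021708048426593084 99.0286358152982
[ 0.449  -0.3302  0.1564] [np.float64(4.651683673771139e-06), np.float64(4.651683673663058e-06)]
row [6.22 0.06 8.05] [-0.02 -0.    0.5 ] dist 0.10170736582607716
row [6.22 0.06 8.05] [-0.02 -0.   -0.5 ] dist 0.10170736582607716
```

send_rows([
  [[6.2,0.1,6,0,0,0],[6.2,0.1,6,0,0,0],[6.2,0.1,6,0,0,0],[6.2,0.1,9.5,0,0,0],[6.2,0.1,13,0,0,0],[6.2,0.1,15.5,0,0,0],[6.2,0.1,17.4,0,0,0],[6.2,0.1,17.4,0,0,0]],
])

```text
clock: 4.9
tool_pos: [0.4455, -0.3296, 0.1027]
orientation: [179.7, 0.2, -81.6]
force: [-0.9, -0.4, -0.4]
opening: 0.0877
gripper_force: 0.0
```

send_rows([
  [[0,0,0,0,0,0],[0,0,0,0,0,0],[0,0,0,0,0,0],[0,0,0,0,0,0],[0,0,0,0,0,0],[0,0,0,0,0,0],[0,0,0,0,0,0],[0,0,0,0,0,0]],
], fingers=0)

```text
clock: 5.57
tool_pos: [0.4478, -0.331, 0.1066]
orientation: [-180.0, -0.0, -81.8]
force: [-0.7, 0.1, 0.4]
opening: 0.0395
gripper_force: 0.0
```

send_rows([
  [[0,0,0,0,0,0],[0,0,0,0,0,0],[0,0,0,0,0,0],[0,0,0,0,0,0],[0,0,0,0,0,0]],
])

```text
clock: 5.98
tool_pos: [0.4477, -0.331, 0.1063]
orientation: [180.0, 0.0, -81.8]
force: [0.9, 0.7, -0.0]
opening: 0.024
gripper_force: 30.0
```

send_rows([
  [[0,0,-3,0,0,0],[0,0,-6,0,0,0],[0,0,-9,0,0,0],[0,0,-12,0,0,0],[0,0,-15,0,0,0],[0,0,-16,0,0,0],[0,0,-16,0,0,0]],
])

```text
clock: 6.57
tool_pos: [0.4489, -0.3316, 0.2696]
orientation: [-179.7, -0.2, -81.8]
force: [0.2, -0.2, -1.7]
opening: 0.0239
gripper_force: 30.0
```

Run:
```python
from h import *
D=snap('side','s5.png');S=snap('scene');W=snap('wrist');print(tcp()[0],proj(W,tcp()[0]))
p,r=tcp();tip=p+r.apply([0,0,-.019+.05+.067])
im=[]
for s in(D,S):
    u,v=proj(s,tip).astype(int);print(u,v);a=s['img'][max(v-60,0):v+40,u-50:u+50];im.append(cv2.resize(a,(400,400),interpolation=2))
cv2.imwrite('pics/c5.png',cv2.hconcat(im)[:,:,::-1])
```

```text
[ 0.4470235  -0.33051719  0.26483144] [252.32416556 235.2078925 ]
316 277
183 126
```

View pics/c5.png

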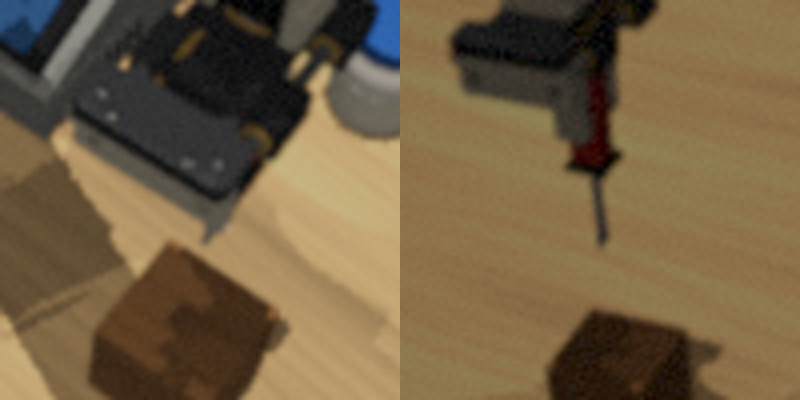

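The driver is held, and in the scene crop the blade at (602,238) looks thin, so its wide axis lies roughly along world x. I'll check the width numerically.

Run:
```python
from h import *
p,r=tcp();S=snap('scene')
g=cv2.cvtColor(S['img'],cv2.COLOR_RGB2GRAY)
for t in range(20,76,4):
    q=p+r.apply([0,0,-.019+.05+t/1000]);u,v=proj(S,q).round().astype(int);print(t,u,v,g[v,u-9:u+10])
for h in(8,98):
    d=np.array([np.cos(np.radians(h)),np.sin(np.radians(h)),0])*.007;q=p+r.apply([0,0,.095]);print(h,proj(S,q+d)-proj(S,q-d))
```

```text
20 182 113 [124 121 123 125 126 125 125 116  88  61  68 104 120 122 122 122 123 122
 121]
24 182 114 [120 122 120 121 122 122 123 118  94  61  63  99 118 123 121 123 119 124
 122]
28 182 115 [119 124 123 122 119 123 121 117  94  62  65  95 117 124 123 122 121 122
 118]
32 182 117 [118 117 119 118 118 119 117 117 100  67  57  83 112 123 124 123 119 123
 126]
36 182 118 [120 118 119 118 117 121 122 120 109  76  54  77 111 119 119 123 120 125
 123]
40 182 119 [120 119 119 118 116 117 118 118 111  79  53  77 109 122 120 117 117 121
 120]
44 183 120 [115 119 117 119 118 119 117 109  84  57  73 105 118 121 118 120 117 118
 121]
48 183 121 [118 119 119 118 120 119 119 114  85  61  67  99 117 117 118 120 118 117
 118]
52 183 122 [119 121 117 117 118 118 119 112  94  62  59  85 107 118 115 118 117 119
 117]
56 183 124 [119 121 122 120 121 122 122 115  92  62  53  76 110 116 117 120 118 117
 117]
60 183 125 [118 122 120 121 123 122 122 117  96  62  51  82 111 117 120 118 120 118
 116]
64 183 126 [117 117 117 119 119 120 123 117  98  67  62  91 115 120 117 118 117 118
 116]
68 183 127 [119 115 116 115 115 119 120 118 104  82  84 107 122 124 119 122 121 119
 115]
72 184 128 [120 117 117 117 117 118 118 112  98 102 118 122 127 124 122 121 124 119
 121]
8 [-2.07987776  2.65807984]
98 [4.42601356 0.91789679]
```

```bash
cat >> h.py <<'E'
Rp=R.from_euler('ZY',[6.2,-30],degrees=True).as_matrix()
SL={'L':np.array([.5467,.0341,.1065]),'R':np.array([.5601,-.0890,.1065])}
def drv(n,h,th,off=(0,0)):
    xp,yp,nn=Rp.T;t=np.radians(th);dx=np.cos(t)*xp+np.sin(t)*yp;dy=np.cross(nn,dx)
    return SL[n]+off[0]*xp+off[1]*yp+nn*(h+.098),R.from_matrix(np.stack([-dy,-dx,-nn],1))
E
python3 - <<'E'
from h import *
rel(*drv('R',.08,5))
E
```

```text
row [-22.6   -5.76   0.41] [30.08  1.93 -2.95] dist 0.2332847970145067
```

send_rows([
  [[-22.6,-5.8,0.4,30.1,1.9,-3],[-22.6,-5.8,0.4,30.1,1.9,-3],[-22.6,-5.8,0.4,30.1,1.9,-3],[-22.6,-5.8,0.4,30.1,1.9,-3],[-22.6,-5.8,0.4,30.1,1.9,-3],[-22.6,-5.8,0.4,30.1,1.9,-3],[-22.6,-5.8,0.4,30.1,1.9,-3],[-22.6,-5.8,0.4,30.1,1.9,-3]],
])

```text
clock: 7.43
tool_pos: [0.4717, -0.0967, 0.2609]
orientation: [-150.0, -2.6, -79.0]
force: [0.7, -0.6, -0.3]
opening: 0.0241
gripper_force: 30.0
```

Run:
```python
from h import *
rel(*drv('R',.02,5));rel(*drv('R',.0,5))
print(ctrl.get_obs()['joint_pos'].round(1))
```

```text
row [0.2  0.07 6.01] [-0.07  0.12  0.42] dist 0.06012628263160496
row [0.2  0.07 8.01] [-0.07  0.12  0.42] dist 0.08011850505726695
[ 15.6 -18.  -44.5   8.2 -34.   -9.5]
```

send_rows([
  [[0.2,0.1,3,0,0,0],[0.2,0.1,6,0,0,0],[0.2,0.1,6.6,0,0,0],[0.2,0.1,7,0,0,0],[0.2,0.1,7,0,0,0]],
])

```text
clock: 7.85
tool_pos: [0.5069, -0.0988, 0.2]
orientation: [-150.1, -2.6, -79.5]
force: [-0.5, -0.5, -0.8]
opening: 0.024
gripper_force: 30.0
```

Run:
```python
from h import *
rel(*drv('R',.0,5))
W=snap('wrist');u,v=proj(W,SL['R']).astype(int);print(u,v)
p,r=tcp();print(proj(W,p+r.apply([0,0,.098])))
a=W['img'][max(v-50,0):v+75,u-65:u+65];cv2.imwrite('pics/c6.png',cv2.resize(a,(624,600),interpolation=2)[:,:,::-1])
```

```text
row [-0.4  -0.03  0.99] [ 0.05 -0.12  0.02] dist 0.010688745193389446
251 194
[251.34481261 194.00525483]
```

View pics/c6.png

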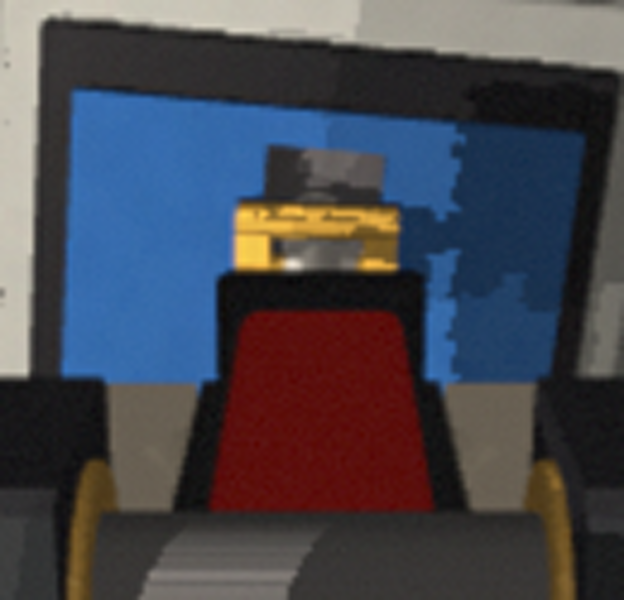

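The crop shows the blade meeting the slot mouth at about (318,255), laterally centred on the head (235–400).

Run:
```python
from h import *
for i in range(4):
    rel(*drv('R',.0,5));ctrl.snapshot('side')
o=ctrl.get_obs();print(o['force'],o['moment'])
```

```text
row [-0.38  0.05  1.08] [-0.06 -0.11  0.04] dist 0.011429394657637508
row [-0.36  0.11  1.13] [-0.15 -0.1   0.04] dist 0.011939543933853186
row [-0.35  0.15  1.16] [-0.21 -0.08  0.05] dist 0.012223076839711597
row [-0.33  0.17  1.18] [-0.24 -0.07  0.06] dist 0.012351934193690982
[-0.17682501  0.00908274 -0.79199794] [-0.09669284  1.81777713 -0.02553743]
```

send_rows([
  [[-0.3,0.2,0,0,0,0],[-0.3,0.2,0.3,0,0,0],[-0.3,0.2,0.5,0,0,0],[-0.3,0.2,0.7,0,0,0],[-0.3,0.2,0.7,0,0,0],[-0.3,0.2,0.7,0,0,0]],
])

```text
clock: 8.6
tool_pos: [0.5085, -0.0944, 0.194]
orientation: [-150.0, -2.6, -79.4]
force: [0.3, 0.7, -0.9]
opening: 0.0238
gripper_force: 30.0
```

Run:
```python
from h import *
rel(*drv('R',.0,5))
o=ctrl.get_obs();print(o['force'],o['moment'])
```

```text
row [ 0.03 -0.11  0.37] [-0.13 -0.04  0.11] dist 0.003882055228535189
[ 0.2647075   0.74145093 -0.91421071] [-0.14322623  1.83936921  0.07875509]
```

send_rows([
  [[0,0,0.2,0,0,0],[0,0,0.3,0,0,0],[0,0,0.4,0,0,0],[0,0,0.4,0,0,0],[0,0,0.4,0,0,0]],
])

```text
clock: 9.02
tool_pos: [0.5106, -0.0943, 0.1907]
orientation: [-150.0, -2.6, -79.4]
force: [0.0, -0.9, -0.7]
opening: 0.024
gripper_force: 30.0
```

send_rows([
  [[0,0,0.1,0,0,0],[0,0,0.2,0,0,0],[0,0,0.2,0,0,0],[0,0,0.2,0,0,0]],
])

```text
clock: 9.35
tool_pos: [0.5115, -0.0942, 0.189]
orientation: [-149.9, -2.6, -79.4]
force: [1.4, -3.2, -0.6]
opening: 0.0239
gripper_force: 30.0
```

Run:
```python
from h import *
rel(*drv('R',.0,5))
o=ctrl.get_obs();print(o['force'],o['moment'])
```

```text
row [ 0.01 -0.1  -0.21] [-0.15 -0.05  0.1 ] dist 0.002331890376383904
[ 1.3714616  -3.23380287 -0.57025774] [-1.13905767  1.43865021 -0.65045013]
```

send_rows([
  [[0,0,0.05,0,0,-5],[0,0,0.05,0,0,-11],[0,0,0.05,0,0,-17],[0,0,0.05,0,0,-23],[0,0,0.05,0,0,-29],[0,0,0.05,0,0,-34],[0,0,0.05,0,0,-38],[0,0,0.05,0,0,-40]],
])

```text
clock: 10.02
tool_pos: [0.5118, -0.0946, 0.189]
orientation: [-157.8, -21.0, -42.7]
force: [-0.8, -5.6, 3.3]
opening: 0.0239
gripper_force: 30.0
```

Run:
```python
from h import *
rel(*drv('R',.0,45))
o=ctrl.get_obs();print(o['force'],o['moment'],o['joint_pos'].round(1))
```

```text
row [ 0.04 -0.08 -0.22] [-0.08 -0.17  0.32] dist 0.002398956636339508
[-0.80273845 -5.6259232   3.29557302] [-2.50327602  1.31184589 -1.4768914 ] [ 13.7  -8.2 -49.9  11.9 -18.8  27.6]
```

send_rows([
  [[0,0,0,0,0,-6],[0,0,0,0,0,-12],[0,0,0,0,0,-18],[0,0,0,0,0,-24],[0,0,0,0,0,-30],[0,0,0,0,0,-36],[0,0,0,0,0,-41],[0,0,0,0,0,-45]],
])

```text
clock: 10.68
tool_pos: [0.512, -0.0948, 0.1892]
orientation: [179.7, -30.2, 6.6]
force: [2.1, -9.4, 1.5]
opening: 0.0236
gripper_force: 30.0
```

send_rows([
  [[0,0,0,0,0,-4],[0,0,0,0,0,-8],[0,0,0,0,0,-11],[0,0,0,0,0,-13],[0,0,0,0,0,-13],[0,0,0,0,0,-13]],
])

```text
clock: 11.18
tool_pos: [0.5123, -0.0943, 0.1894]
orientation: [172.5, -29.4, 21.2]
force: [-0.0, -5.5, 2.2]
opening: 0.0241
gripper_force: 30.0
```

Run:
```python
from h import *
rel(*drv('R',.0,100))
o=ctrl.get_obs();print(o['force'],o['moment'],o['joint_pos'].round(1))
```

```text
row [ 0.02 -0.01 -0.22] [ 0.09 -0.22  3.03] dist 0.0022024297510722366
[-0.01354947 -5.46591409  2.23094309] [-2.3400958   0.78789869 -1.41202549] [ 13.7  -8.2 -49.8  11.9 -18.8  85.3]
```

send_rows([
  [[0,0,0,0,0,-3],[0,0,0,0,0,-5],[0,0,0,0,0,-5],[0,0,0,0,0,-5]],
])

```text
clock: 11.52
tool_pos: [0.5123, -0.0943, 0.1894]
orientation: [169.7, -28.6, 26.8]
force: [0.3, -5.2, 3.1]
opening: 0.0238
gripper_force: 30.0
```

Run:
```python
from h import *
rel(*drv('R',.0,108))
for i in range(2):
    o=ctrl.get_obs();print(o['force'],o['moment'],o['moment']@Rp[:,2]);ctrl.snapshot('side')
```

```text
row [ 0.02 -0.   -0.22] [ 0.12 -0.21  0.01] dist 0.00219138310598522
[ 0.31089871 -5.21448441  3.11373012] [-2.33108103  0.76319691 -1.52099991] -0.1997137259147237
[ 1.06647205 -5.88910607  2.11119435] [-2.3744779   0.8132169  -1.53748127] -0.19511653640357762
```

send_rows([
  [[0,0,0,0,0,7],[0,0,0,0,0,12],[0,0,-1,0,0,12],[0,0,-2.5,0,0,12],[0,0,-5,0,0,12],[0,0,-8,0,0,12],[0,0,-8,0,0,12]],
])

```text
clock: 12.2
tool_pos: [0.4721, -0.0982, 0.2629]
orientation: [176.5, -30.4, 13.2]
force: [1.1, -0.2, -0.4]
opening: 0.0241
gripper_force: 30.0
```

Run:
```python
from h import *
rel(*drv('L',.06,9))
W=snap('wrist','w7.png');print(proj(W,SL['R']),proj(W,SL['L']));D=snap('side')
for s in(W,D):
  for n in'RL':
    u,v=proj(s,SL[n]).astype(int);r=22 if s is W else 10
    for c,st,m in comps(s,'brass',15,(u-r,v-r,u+r,v+r)): 
        k=np.argwhere(m)[:,::-1].astype(np.float32);b=cv2.boxPoints(cv2.minAreaRect(k))
        e=max([b[1]-b[0],b[2]-b[1]],key=np.linalg.norm);nn=Rp[:,2];q=[]
        for uv in(k.mean(0)-e/2,k.mean(0)+e/2):
            o,d=ray(s,uv);q.append(o+d*((SL[n]-o)@nn)/(d@nn))
        a=Rp.T@(q[1]-q[0]);print(n,c,st,'ang',np.degrees(np.arctan2(a[1],a[0])),np.linalg.norm(a))
```

```text
row [  1.13 -12.29   2.17] [-0.39 -0.47 87.05] dist 0.12531340497712823
[252.89658381 179.21717513] [156.46058829 169.24989782]
R [252.93650794 178.76719577] [239 170  29  18 378] ang -89.76735444558717 0.035457037154410634
L [155.85089974 168.47043702] [146 155  19  28 389] ang -172.9683022016721 0.035287589292121266
R [274.42105263 207.48684211] [269 202  12  11  76] ang -91.47432329070908 0.0345369249726291
```

The right fastener is open at 90° and the left one is at about 8°. Now the left one.

send_rows([
  [[0.3,-4,0.5,0,0,7],[0.5,-8,1,0,0,14],[0.8,-12.2,1.2,0,0,21],[1.1,-12.2,1.2,0,0,28],[1.1,-12.2,1.2,0,0,35],[1.1,-12.2,1.2,0,0,42],[1.1,-12.2,1.2,0,0,49],[1.1,-12.2,1.2,0,0,56]],
])

```text
clock: 12.97
tool_pos: [0.4623, 0.025, 0.2445]
orientation: [-162.5, -24.6, -31.1]
force: [0.3, 0.4, -1.1]
opening: 0.0242
gripper_force: 30.0
```

send_rows([
  [[0,0,0,0,0,7],[0,0,0,0,0,14],[0,0,0,0,0,21],[0,0,0,0,0,28],[0,0,0,0,0,31],[0,0,0,0,0,31],[0,0,0,0,0,31],[0,0,0,0,0,31]],
])

```text
clock: 13.63
tool_pos: [0.4627, 0.0238, 0.2455]
orientation: [-152.6, -12.7, -61.0]
force: [-0.5, -0.1, -0.6]
opening: 0.0241
gripper_force: 30.0
```

Run:
```python
from h import *
ctrl.snapshot('side');ctrl.snapshot('side')
rel(*drv('L',.0,8))
```

```text
row [ 0.04 -0.36  6.5 ] [ 1.00e-02 -5.00e-02  1.79e+01] dist 0.06511560313273235
```

send_rows([
  [[0,-0.4,0,0,0,6],[0,-0.4,2,0,0,12],[0,-0.4,4,0,0,18],[0,-0.4,5,0,0,18],[0,-0.4,5,0,0,18],[0,-0.4,5,0,0,18],[0,-0.4,5,0,0,18]],
])

```text
clock: 14.32
tool_pos: [0.4925, 0.0274, 0.2088]
orientation: [-150.5, -3.8, -76.9]
force: [-0.0, 0.7, -0.5]
opening: 0.0237
gripper_force: 30.0
```

Run:
```python
from h import *
ctrl.snapshot('side');ctrl.snapshot('side')
rel(*drv('L',.0,8));print(ctrl.get_obs()['force'])
```

```text
row [-0.09  0.41  1.83] [ 0.24  0.17 -0.14] dist 0.018746385103947317
[ 0.2808283   0.63643045 -0.37066131]
```

send_rows([
  [[-0.1,0.4,0.4,0,0,0],[-0.1,0.4,0.8,0,0,0],[-0.1,0.4,1.0,0,0,0],[-0.1,0.4,1.2,0,0,0],[-0.1,0.4,1.4,0,0,0],[-0.1,0.4,1.5,0,0,0],[-0.1,0.4,1.5,0,0,0]],
])

```text
clock: 15.0
tool_pos: [0.4996, 0.0273, 0.1985]
orientation: [-151.0, -3.5, -76.8]
force: [-0.2, -0.2, -1.2]
opening: 0.0236
gripper_force: 30.0
```

Run:
```python
from h import *
ctrl.snapshot('side')
rel(*drv('L',.0,8));print(ctrl.get_obs()['force'])
```

```text
row [-0.23  0.45  0.57] [ 0.77  0.43 -0.19] dist 0.007578415756562692
[-0.35370718  0.29207543 -0.78708425]
```

Run:
```python
from h import *
print(ctrl.get_obs()['joint_pos'].round(2),tcp()[0],ctrl.get_obs()['orientation'])
rel(*drv('L',.0,8))
```

```text
[ 30.74 -12.03 -58.22  34.92 -20.17 -47.13] [0.49956951 0.02725271 0.19861671] [-151.01373831   -3.52584645  -76.81654001]
row [-0.23  0.45  0.57] [ 0.77  0.43 -0.19] dist 0.007578415756562692
```

```bash
cat >> h.py <<'E'
def drvt(n,h,th,tilt):
    A=R.from_euler('ZY',[6.2,-tilt],degrees=True).as_matrix();xp,yp,nn=A.T;t=np.radians(th);dx=np.cos(t)*xp+np.sin(t)*yp;dy=np.cross(nn,dx)
    return SL[n]+Rp[:,2]*h+nn*.098,R.from_matrix(np.stack([-dy,-dx,-nn],1))
E
python3 - <<'E'
from h import *
rel(*drvt('L',.02,8,25))
E
```

```text
row [-0.13 -0.37 -1.41] [-4.18 -0.26 -0.18] dist 0.014634675634391187
```

send_rows([
  [[0,0,-0.7,0,0,0],[0,0,-1.4,0,0,0],[-0.1,-0.4,-1.4,-4.2,-0.3,0],[-0.1,-0.4,-1.4,-4.2,-0.3,0],[-0.1,-0.4,-1.4,-4.2,-0.3,0]],
])

```text
clock: 15.47
tool_pos: [0.4976, 0.0298, 0.2143]
orientation: [-155.0, -3.2, -76.7]
force: [0.5, 0.9, -0.1]
opening: 0.0241
gripper_force: 30.0
```

Run:
```python
from h import *
ctrl.snapshot('side');ctrl.snapshot('side')
rel(*drvt('L',.0,8,25));o=ctrl.get_obs();print(o['force'],o['joint_pos'].round(1))
```

```text
row [-0.01 -0.1   1.99] [-0.11  0.   -0.12] dist 0.019973394258378928
[-0.76451519  0.43744574 -0.90431561] [ 33.6 -11.6 -50.3  22.5 -30.6 -36.9]
```

send_rows([
  [[0,0,0.4,0,0,0],[0,0,0.8,0,0,0],[0,-0.1,1.2,0,0,0],[0,-0.1,1.5,0,0,0],[0,-0.1,1.7,0,0,0],[0,-0.1,1.8,0,0,0],[0,-0.1,1.8,0,0,0]],
])

```text
clock: 16.15
tool_pos: [0.5043, 0.0294, 0.1966]
orientation: [-155.2, -3.3, -76.7]
force: [0.3, 0.9, -0.2]
opening: 0.0236
gripper_force: 30.0
```

Run:
```python
from h import *
ctrl.snapshot('side')
rel(*drvt('L',.0,8,25));o=ctrl.get_obs();print(o['force'],o['joint_pos'].round(1))
```

```text
row [-0.   -0.04  0.19] [ 0.01  0.04 -0.17] dist 0.0019331265991914402
[ 0.07758377  0.45366709 -0.84527703] [ 32.4  -9.4 -51.5  23.9 -27.3 -37.8]
```

Now the last 4 mm in small steps, then begin turning.

send_rows([
  [[0,0,0.1,0,0,0],[0,0,0.2,0,0,0],[0,0,0.3,0,0,0],[0,0,0.4,0,0,0],[0,0,0.4,0,0,0],[0,0,0.4,0,0,0]],
])

```text
clock: 16.7
tool_pos: [0.5061, 0.0298, 0.1935]
orientation: [-155.2, -3.2, -76.7]
force: [0.2, 0.5, -0.8]
opening: 0.0239
gripper_force: 30.0
```

send_rows([
  [[0,0,0,0,0,-6],[0,0,0,0,0,-12],[0,0,0,0,0,-18],[0,0,0,0,0,-24],[0,0,0,0,0,-30],[0,0,0,0,0,-30]],
])

```text
clock: 17.2
tool_pos: [0.506, 0.0294, 0.1934]
orientation: [-159.8, -15.1, -48.4]
force: [2.3, -2.6, -0.8]
opening: 0.0239
gripper_force: 30.0
```

Run:
```python
from h import *
rel(*drvt('L',.0,38,25));o=ctrl.get_obs();print(o['force'],o['moment'],o['moment']@Rp[:,2],o['joint_pos'].round(1))
```

```text
row [-0.   -0.05 -0.19] [-0.    0.02  0.1 ] dist 0.0019779758875144607
[ 2.28629898 -2.57316875 -0.77357122] [-1.30895621  0.65376369 -0.67145649] 0.03384863775391411 [ 32.1  -8.9 -51.8  24.4 -26.5  -7.8]
```

send_rows([
  [[0,0,0,0,0,-6],[0,0,0,0,0,-12],[0,0,0,0,0,-18],[0,0,0,0,0,-24],[0,0,0,0,0,-30],[0,0,0,0,0,-36],[0,0,0,0,0,-42],[0,0,0,0,0,-48]],
])

```text
clock: 17.87
tool_pos: [0.5059, 0.0289, 0.1933]
orientation: [-178.1, -24.9, 1.7]
force: [5.0, -6.3, -2.1]
opening: 0.0241
gripper_force: 30.0
```

send_rows([
  [[0,0,0,0,0,-5],[0,0,0,0,0,-10],[0,0,0,0,0,-14],[0,0,0,0,0,-17],[0,0,0,0,0,-20],[0,0,0,0,0,-22],[0,0,0,0,0,-22],[0,0,0,0,0,-22]],
])

```text
clock: 18.53
tool_pos: [0.5061, 0.0291, 0.1937]
orientation: [172.0, -23.8, 25.5]
force: [2.2, -4.2, 1.4]
opening: 0.0236
gripper_force: 30.0
```

Run:
```python
from h import *
rel(*drvt('L',.0,108,25));o=ctrl.get_obs();print(o['force'],o['moment'],o['moment']@Rp[:,2],o['joint_pos'].round(1))
```

```text
row [ 0.04 -0.05 -0.17] [ 0.01  0.   -0.41] dist 0.0017897151133925554
[ 2.17189476 -4.22018931  1.36645514] [-2.34267532  0.16738662 -1.14624929] 0.16276663903914557 [ 32.1  -9.  -51.7  24.4 -26.5  61.7]
```

Back off the play, withdraw and check the angle.

send_rows([
  [[0,0,0,0,0,7],[0,0,0,0,0,13],[0,0,-1,0,0,13],[0,0,-2.5,0,0,13],[0,0,-5,0,0,13],[0,0,-9,0,0,13],[0,0,-9,0,0,13]],
])

```text
clock: 19.12
tool_pos: [0.4688, 0.0262, 0.2819]
orientation: [178.1, -25.4, 11.3]
force: [1.8, 1.2, 0.5]
opening: 0.0239
gripper_force: 30.0
```

```bash
cat > chk.py <<'E'
from h import *
W=snap('wrist');D=snap('side')
for s in(W,D):
  for n in'RL':
    u,v=proj(s,SL[n]).astype(int);r=22 if s is W else 10
    if not(0<u<512 and 0<v<384): continue
    for c,st,m in comps(s,'brass',40,(max(u-r,0),max(v-r,0),u+r,v+r)): 
        k=np.argwhere(m)[:,::-1].astype(np.float32);b=cv2.boxPoints(cv2.minAreaRect(k))
        e=max([b[1]-b[0],b[2]-b[1]],key=np.linalg.norm);nn=Rp[:,2];q=[]
        for uv in(k.mean(0)-e/2,k.mean(0)+e/2):
            o,d=ray(s,uv);q.append(o+d*((SL[n]-o)@nn)/(d@nn))
        a=Rp.T@(q[1]-q[0]);print(n,c,st,'ang',np.degrees(np.arctan2(a[1],a[0])),np.linalg.norm(a))
E
python3 - <<'E'
import chk
from h import *
rel([.447,-.331,.27],down(-82));print(tcp()[0])
E
```

```text
R [346.10982659 185.16184971] [332 178  29  16 346] ang -90.86163565072269 0.03716681928668708
L [253.42816092 177.35057471] [240 170  28  16 348] ang -88.97677556948668 0.035782699942192533
R [274.28947368 207.27631579] [268 202  13  11  76] ang -91.48093741105127 0.03455660352848436
L [240.84126984 186.03174603] [236 182  11   9  63] ang -91.41769422110309 0.034604053459393526
row [-8.56 34.7  -2.06] [-18.96 -20.85  91.24] dist 0.3580178725836546
[0.46852032 0.02630124 0.27703559]
```

send_rows([
  [[-8.6,34.7,-2.1,-19,-20.9,91.2],[-8.6,34.7,-2.1,-19,-20.9,91.2],[-8.6,34.7,-2.1,-19,-20.9,91.2],[-8.6,34.7,-2.1,-19,-20.9,91.2],[-8.6,34.7,-2.1,-19,-20.9,91.2],[-8.6,34.7,-2.1,-19,-20.9,91.2],[-8.6,34.7,-2.1,-19,-20.9,91.2],[-8.6,34.7,-2.1,-19,-20.9,91.2]],
])

```text
clock: 19.88
tool_pos: [0.4475, -0.3095, 0.2686]
orientation: [-175.8, -9.9, -46.1]
force: [1.3, -0.2, -1.1]
opening: 0.0238
gripper_force: 30.0
```

Run:
```python
from h import *
rel([.4477,-.331,.25],down(-81.8));print(tcp()[0])
```

```text
row [1.22 1.63 1.99] [-7.13 -8.33 35.93] dist 0.028464463175590517
[ 0.44754514 -0.30948705  0.26863852]
```

send_rows([
  [[1.2,1.6,2,-7.1,-8.3,35.9],[1.2,1.6,2,-7.1,-8.3,35.9],[1.2,1.6,2,-7.1,-8.3,35.9],[1.2,1.6,2,-7.1,-8.3,35.9],[1.2,1.6,2,-7.1,-8.3,35.9],[1.2,1.6,2,-7.1,-8.3,35.9],[1.2,1.6,2,-7.1,-8.3,35.9],[1.2,1.6,2,-7.1,-8.3,35.9]],
])

```text
clock: 20.55
tool_pos: [0.4486, -0.3285, 0.2503]
orientation: [-179.9, -0.2, -81.1]
force: [0.4, 0.3, -1.0]
opening: 0.0238
gripper_force: 30.0
```

Run:
```python
from h import *
D=snap('side');W=snap('wrist');
for i in range(3):ctrl.snapshot('side')
rel([.4477,-.331,.1063],down(-81.8));print(tcp()[0])
p,r=tcp()
# handle top in wrist view: axis check
for c,st,m in comps(W,'red',60): print(c,st,proj(W,p+r.apply([0,0,-.053])))
tip=p+r.apply([0,0,.095]);u,v=proj(D,tip).round().astype(int);print(u,v)
S=snap('scene');u,v=proj(S,tip).astype(int);g=cv2.cvtColor(S['img'],7)
for k in(-6,-3,0):print(u,g[v+k,u-8:u+9])
```

```text
row [ 0.21  0.18 14.55] [-0.2  -0.2   0.61] dist 0.1455254058487843
[ 0.44859264 -0.32820758  0.25179587]
[252.40484848 229.88606061] [ 230  208   46   43 1650] [251.51659813 286.60170934]
[252.37375415 287.45099668] [ 227  276   51   24 1204] [251.51659813 286.60170934]
315 279
183 [119 122 122 123 121 122 114  92  63  65  98 115 118 119 117 117 115]
183 [117 117 118 116 119 121 119 101  73  53  83 114 122 120 121 122 118]
183 [122 120 122 120 120 123 120 108  75  51  83 109 122 120 121 122 123]
```

send_rows([
  [[0.2,0.2,3,0,0,0.5],[0.2,0.2,6,0,0,0.5],[0.2,0.2,8,0,0,0.5],[0.2,0.2,9.5,0,0,0.5],[0.2,0.2,11,0,0,0.5],[0.2,0.2,12,0,0,0.5],[0.2,0.2,13,0,0,0.5],[0.2,0.2,13.5,0,0,0.5]],
])

```text
clock: 21.52
tool_pos: [0.4473, -0.3309, 0.1156]
orientation: [-179.9, -0.2, -81.7]
force: [0.6, -0.2, -1.4]
opening: 0.024
gripper_force: 30.0
```

Run:
```python
from h import *
ctrl.snapshot('side');ctrl.snapshot('side');rel([.4477,-.331,.1063],down(-81.8));print(tcp()[0],ctrl.get_obs()['force'])
```

```text
row [ 0.01 -0.04  0.96] [-0.1  -0.15  0.05] dist 0.009630652771619506
[ 0.44726164 -0.33092513  0.11592038] [ 0.25245227  0.33130451 -1.33683235]
```

Inserted; lower the rest, release, and rise.

send_rows([
  [[0,0,0.5,0,0,0],[0,0,0.8,0,0,0],[0,0,0.9,0,0,0],[0,0,0.9,0,0,0],[0,0,0.9,0,0,0]],
])

```text
clock: 22.03
tool_pos: [0.4477, -0.3312, 0.1077]
orientation: [-179.8, -0.2, -81.8]
force: [-0.7, 0.4, -0.7]
opening: 0.0238
gripper_force: 30.0
```

send_rows([
  [[0,0,0,0,0,0],[0,0,0,0,0,0],[0,0,0,0,0,0],[0,0,0,0,0,0],[0,0,0,0,0,0],[0,0,0,0,0,0],[0,0,0,0,0,0],[0,0,0,0,0,0]],
], fingers=1)

```text
clock: 22.7
tool_pos: [0.4476, -0.3311, 0.1075]
orientation: [-179.9, -0.2, -81.8]
force: [-0.0, -0.4, 0.2]
opening: 0.0715
gripper_force: 0.0
```

send_rows([
  [[0,0,-2,0,0,0],[0,0,-5,0,0,0],[0,0,-9,0,0,0],[0,0,-13,0,0,0],[-6.5,0,-15,0,0,0],[-6.5,0,-17,0,0,0],[-6.5,0,-17,0,0,0],[-6.5,0,-17,0,0,0]],
])

```text
clock: 23.37
tool_pos: [0.4385, -0.2656, 0.2795]
orientation: [-179.6, -0.3, -81.6]
force: [0.4, -0.1, -0.6]
opening: 0.0873
gripper_force: 0.0
```

Run:
```python
from drv import *
W=snap('wrist');r,c=top(W);print(r,onz(W,r[0],.159),tcp()[0])
A=pickle.load(open('w4.pkl','rb'));
# compare height via apparent distance with scene view
D=snap('side');
for c,st,m in comps(D,'red',40,(290,255,340,310)):print('side',c,st)
```

```text
((253.5, 125.0), (22.0, 21.0), 90.0) [ 0.4473 -0.3309  0.159 ] [ 0.4379 -0.2659  0.2779]
side [314.6901 287.6446] [308 275  15  27 242]
```

```bash
cat >> h.py <<'E'
def pan(g,h,tilt,yaw=6.2):
    # g: grip point world, h: distance back along tool
    A=R.from_euler('ZY',[yaw,-tilt],degrees=True).as_matrix();x,y,n=A.T
    return np.array(g)+n*(h-.019),R.from_matrix(np.stack([x,-y,-n],1))
G=(SL['L']+SL['R'])/2-[0,0,.001]+Rp[:,2]*.020
E
python3 - <<'E'
from h import *
print(G);rel(*pan(G,.09,22));rel(*pan(G,.0,22))
E
```

```text
[ 0.54345849 -0.02852999  0.12282051]
row [-22.11 -11.21   8.8 ] [ 16.86  17.25 -86.74] dist 0.2630817775240955
row [-22.01 -14.56  17.15] [ 16.86  17.25 -86.74] dist 0.3147774997733875
```

send_rows([
  [[-22.1,-11.2,8.8,16.9,17.3,-86.7],[-22.1,-11.2,8.8,16.9,17.3,-86.7],[-22.1,-11.2,8.8,16.9,17.3,-86.7],[-22.1,-11.2,8.8,16.9,17.3,-86.7],[-22.1,-11.2,8.8,16.9,17.3,-86.7],[-22.1,-11.2,8.8,16.9,17.3,-86.7],[-22.1,-11.2,8.8,16.9,17.3,-86.7],[-22.1,-11.2,8.8,16.9,17.3,-86.7]],
], fingers=0.36)

```text
clock: 24.13
tool_pos: [0.5171, -0.0297, 0.186]
orientation: [-176.0, -14.3, -26.2]
force: [0.3, -0.1, 0.7]
opening: 0.04
gripper_force: 0.0
```

Run:
```python
from h import *
rel(*pan(G,.09,22));print(tcp()[0],ctrl.get_obs()['joint_pos'].round(1))
```

```text
row [ 0.13  0.14 -0.25] [  6.2    6.4  -31.03] dist 0.003143253755652222
[ 0.51709615 -0.02973379  0.18598798] [ 24.6  -1.4 -39.1  13.  -40.9  30.7]
```

send_rows([
  [[0.1,0.1,-0.2,6.2,6.4,-31],[0.1,0.1,-0.2,6.2,6.4,-31],[0.1,0.1,-0.2,6.2,6.4,-31],[0.1,0.1,-0.2,6.2,6.4,-31],[0.1,0.1,-0.2,6.2,6.4,-31],[0.1,0.1,-0.2,6.2,6.4,-31],[0.1,0.1,-0.2,6.2,6.4,-31],[0.1,0.1,-0.2,6.2,6.4,-31]],
])

```text
clock: 24.8
tool_pos: [0.5172, -0.0334, 0.1905]
orientation: [-179.8, -22.1, 5.4]
force: [-0.4, 0.2, -0.4]
opening: 0.0317
gripper_force: 0.0
```

Run:
```python
from h import *
for i in range(3):ctrl.snapshot('side')
rel(*pan(G,0,22));print(tcp()[0],ctrl.get_obs()['joint_pos'].round(1),ctrl.get_obs()['opening'])
W=snap('wrist','w9.png')
seat=G-Rp[:,2]*.03
for n,p in(('fin top ends',seat+Rp@[.025,0,.035]),('',seat+Rp@[-.025,0,.035]),('tcpgoal',pan(G,0,22)[0])):print(n,proj(W,p))
```

```text
row [-0.12 -0.17  9.19] [ 0.07 -0.16 -0.62] dist 0.0919707054631625
[ 0.51728775 -0.03299063  0.19079564] [ 22.4  -5.7 -44.1  12.  -30.8  63.9] 0.031576182506954764
fin top ends [250.74736912 178.95927585]
 [251.4219553  229.67018508]
tcpgoal [251.16005945 196.96822839]
```

View pics/w9.png

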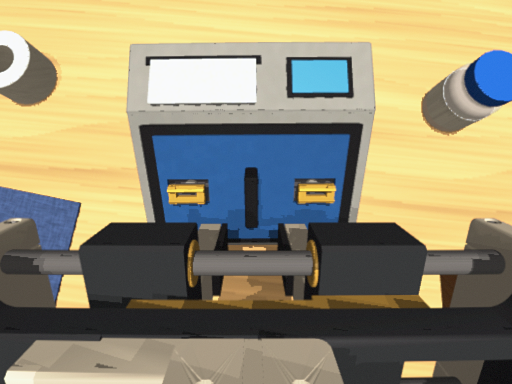

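Fin centred at (251,198) with heads at (187,193) and (316,193), both wings lying across. Descending.

send_rows([
  [[-0.1,-0.2,2.5,0,0,-0.6],[-0.1,-0.2,5,0,0,-0.6],[-0.1,-0.2,7,0,0,-0.6],[-0.1,-0.2,8,0,0,-0.6],[-0.1,-0.2,8.8,0,0,-0.6],[-0.1,-0.2,9.2,0,0,-0.6],[-0.1,-0.2,9.2,0,0,-0.6],[-0.1,-0.2,9.2,0,0,-0.6]],
])

```text
clock: 25.67
tool_pos: [0.5505, -0.0275, 0.1055]
orientation: [179.9, -22.2, 6.2]
force: [-0.4, -0.1, -0.4]
opening: 0.0313
gripper_force: 0.0
```

Run:
```python
from h import *
ctrl.snapshot('side');ctrl.snapshot('side')
rel(*pan(G,0,22));o=ctrl.get_obs();print(tcp()[0],o['joint_pos'].round(1),o['force'])
```

```text
row [-0.07  0.04  0.08] [ 0.04 -0.27  0.03] dist 0.001140011368761403
[ 0.55083895 -0.02731126  0.10620618] [ 19.6   4.7 -51.1  22.4 -13.5  55.7] [-0.06753828 -0.49975909  0.31651402]
```

send_rows([
  [[0,0,0,0,0,0],[0,0,0,0,0,0],[0,0,0,0,0,0],[0,0,0,0,0,0],[0,0,0,0,0,0],[0,0,0,0,0,0],[0,0,0,0,0,0]],
], fingers=0)

```text
clock: 26.35
tool_pos: [0.5507, -0.0274, 0.1059]
orientation: [179.9, -22.2, 6.2]
force: [-4.0, -0.1, 5.6]
opening: 0.0118
gripper_force: 30.0
```

send_rows([
  [[-0.07,0,-0.5,0,0,0],[-0.14,0,-1,0,0,0],[-0.21,0,-1.5,0,0,0],[-0.28,0,-2,0,0,0],[-0.35,0,-2.5,0,0,0],[-0.42,0,-3,0,0,0],[-0.49,0,-3.5,0,0,0],[-0.56,0,-4,0,0,0]],
])

```text
clock: 27.02
tool_pos: [0.53, -0.0296, 0.1409]
orientation: [179.9, -22.2, 6.2]
force: [-0.2, -0.4, -2.6]
opening: 0.0118
gripper_force: 30.0
```

Run:
```python
from h import *
o=ctrl.get_obs();print(tcp()[0],o['force'],o['opening'],o['joint_pos'].round(1))
Q=[.4645,.3182,.26]
rel([.52,.0,.26],pan(G,0,22)[1])
```

```text
[ 0.53002053 -0.02962671  0.14087459] [-0.22609144 -0.42834195 -2.56807318] 0.011780740995880267 [ 21.6  -0.5 -48.6  16.2 -21.2  60.6]
row [  3.88  -3.04 -11.29] [ 0.04 -0.21  0.04] dist 0.12316255726786944
```

Panel is lifted (2.6 N load). Raising it clear while refining the mat centre.

send_rows([
  [[0,0,-3,0,0,0],[1,0,-6,0,0,0],[2,-1,-9,0,0,0],[3,-3,-11.3,0,0,0],[3,-3,-11.3,0,0,0]],
])

```text
clock: 27.43
tool_pos: [0.5148, 0.0012, 0.2635]
orientation: [-179.9, -22.8, 6.3]
force: [1.2, 0.7, -1.9]
opening: 0.0117
gripper_force: 30.0
```

Run:
```python
from h import *
np.set_printoptions(precision=4,suppress=True)
C={}
S={'scene':snap('scene'),'side':snap('side')}
for n,s in S.items():
    u,v=proj(s,[.463,.318,.004])
    c,st,m=min(comps(s,'blue',400),key=lambda c:np.hypot(*(c[0]-[u,v])));print(n,st)
    k,_=cv2.findContours(cv2.morphologyEx(m,3,np.ones((5,5))),0,2);h=cv2.convexHull(max(k,key=len));
    for e in np.arange(2,15,.5):
        a=cv2.approxPolyDP(h,e,True)[:,0].astype(float)
        if len(a)==4:break
    P=np.array([onz(s,p,.004) for p in a]);P=P[np.argsort(np.arctan2(*(P-P.mean(0))[:,:2].T))]
    C[n]=(a,P);e=np.diff(np.vstack([P,P[:1]]),axis=0)
    print(P[:,:2].tolist(),'c',P.mean(0),np.linalg.norm(e,axis=1),np.degrees(np.arctan2(e[:,1],e[:,0])))
pa,pb=S.values()
def key(n): return C[n][1]
for P in key('scene'):
    ua=proj(pa,P);i=np.argmin(np.linalg.norm(key('side')-P,axis=1));print('tri',tri((pa,ua),(pb,proj(pb,key('side')[i])))[0])
print(ctrl.get_obs()['joint_pos'].round(1))
```

```text
scene [ 346  214   93   68 2223]
[[0.38075413246467094, 0.22643606452018117], [0.3994636916694575, 0.4316974916709958], [0.5453701798184059, 0.4196620616597545], [0.52518705576631, 0.21223389153219366]] c [0.4627 0.3225 0.004 ] [0.2061 0.1464 0.2084 0.1451] [ 84.7919  -4.7155 -95.5575 174.3841]
side [ 205  150   74   42 1067]
[[0.6312384669743405, 0.06036888113256378], [0.6063275736240721, 0.28848555575212365], [0.6514688752644494, 0.3111437519884718], [0.8054732545052317, 0.1266746402761254]] c [0.6736 0.1967 0.004 ] [0.2295 0.0505 0.2403 0.1864] [  96.2321   26.6539  -50.1431 -159.1655]
tri [0.5285 0.2185 0.1191]
tri [0.554  0.3456 0.0712]
tri [0.5963 0.368  0.0008]
tri [0.572  0.2255 0.0641]
[ 27.9 -10.4 -38.6  12.2 -41.6  60.7]
```

Run:
```python
from h import *
np.set_printoptions(precision=4,suppress=True)
s=dict(snap('side'));s['img']=cv2.imread('pics/side0.png')[:,:,::-1].copy();sc=snap('scene')
def quad(s):
    u,v=proj(s,[.463,.318,.004])
    c,st,m=min(comps(s,'blue',400),key=lambda c:np.hypot(*(c[0]-[u,v])))
    k,_=cv2.findContours(cv2.morphologyEx(m,3,np.ones((5,5))),0,2);h=cv2.convexHull(max(k,key=len))
    for e in np.arange(2,15,.5):
        a=cv2.approxPolyDP(h,e,True)[:,0].astype(float)
        if len(a)==4:break
    P=np.array([onz(s,p,.004) for p in a]);i=np.argsort(np.arctan2(*(P-P.mean(0))[:,:2].T));return a[i],P[i]
a,P=quad(s);b,Q=quad(sc)
e=np.diff(np.vstack([P,P[:1]]),axis=0);print(P[:,:2].tolist(),P.mean(0),np.linalg.norm(e,axis=1),np.degrees(np.arctan2(e[:,1],e[:,0])))
T=[tri((s,a[i]),(sc,b[i])) for i in range(4)];print(T,np.mean([t[0] for t in T],0))
c=np.array([.4625,.321,.0])
# panel grip 30mm above underside: hover 10cm
yaw=-5.2
p,M=pan(c+[0,0,.004+.030+.08],0,-8,yaw);rel(p,M);print(p)
```

```text
[[0.37887510862437174, 0.2241203717959812], [0.4028420353451969, 0.4285674666524165], [0.5416790752757011, 0.40987501942816007], [0.5272167447941405, 0.20933960249572725]] [0.4627 0.318  0.004 ] [0.2058 0.1401 0.2011 0.1491] [ 83.3138  -7.668  -94.1249 174.3098]
[(array([0.3793, 0.226 , 0.0023]), [np.float64(0.00034989720048653097), np.float64(0.0003498972004865457)]), (array([0.4021, 0.4303, 0.0046]), [np.float64(0.0018851518738755982), np.float64(0.0018851518738756503)]), (array([ 0.5436,  0.4181, -0.0008]), [np.float64(0.002532146206552588), np.float64(0.00253214620655256)]), (array([0.5278, 0.2122, 0.002 ]), [np.float64(0.001177616110699113), np.float64(0.0011776161106991296)])] [0.4632 0.3217 0.002 ]
row [ -7.5  -32.67  14.19] [ -1.36 -30.01  11.47] dist 0.36395083667713707
[0.4599 0.3212 0.0952]
```

Run:
```python
from h import *
rel(*pan([.463,.320,.034+.13],0,-8,-5.4))
```

```text
row [ -5.58 -32.56   9.57] [ -1.38 -30.    11.68] dist 0.3439030639104354
```

send_rows([
  [[-1,-4,0,0,-5,2],[-2,-8,0,0,-10,4],[-3,-12,0.5,0,-15,6],[-4,-16,2,-1,-20,8],[-5,-20,4,-1.4,-25,10],[-5.6,-24,6,-1.4,-30,11.7],[-5.6,-28,8,-1.4,-30,11.7],[-5.6,-32.6,9.6,-1.4,-30,11.7]],
])

```text
clock: 28.3
tool_pos: [0.4611, 0.3028, 0.1483]
orientation: [179.8, 8.1, -5.6]
force: [0.6, -1.0, -2.9]
opening: 0.0116
gripper_force: 30.0
```

send_rows([
  [[0,0,0,0,0,0],[0,0,0,0,0,0],[0,0,0,0,0,0]],
])

```text
clock: 28.55
tool_pos: [0.4605, 0.3016, 0.1507]
orientation: [179.8, 8.0, -5.4]
force: [0.3, -0.5, -2.1]
opening: 0.0116
gripper_force: 30.0
```

Run:
```python
from h import *
for i in range(2):ctrl.snapshot('side')
rel(*pan([.463,.320,.034+.13],0,-8,-5.4));rel(*pan([.463,.320,.034+.02],0,-8,-5.4))
o=ctrl.get_obs();print(o['joint_pos'].round(1),o['force'])
D=snap('side','s10.png');S=snap('scene')
im=[]
for s in(D,S):
    u,v=proj(s,[.463,.32,.1]).astype(int);im.append(cv2.resize(s['img'][v-70:v+70,u-70:u+70],(400,400),interpolation=2))
cv2.imwrite('pics/c10.png',cv2.hconcat(im)[:,:,::-1])
```

```text
row [-0.14 -1.88  0.74] [ 0.01 -0.09 -0.08] dist 0.020282735176255742
row [ 1.37 -1.89 11.63] [ 0.01 -0.09 -0.08] dist 0.11863220733237552
[ 48.8  16.3 -13.2  -7.  -65.2  39. ] [-0.0228653  -0.080583   -1.67166284]
```

View pics/c10.png

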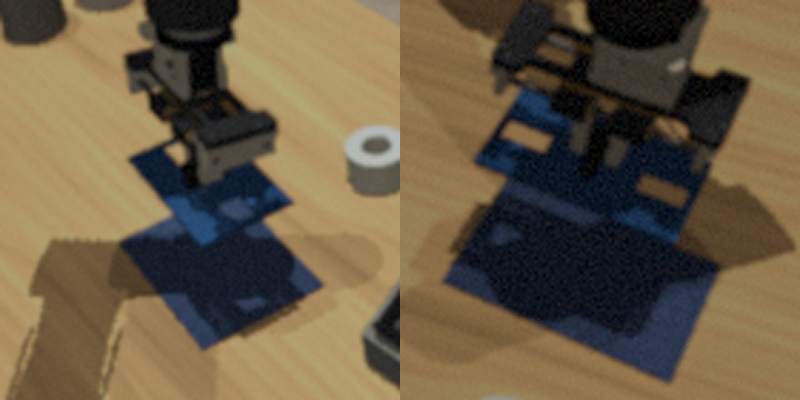

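The panel is held level above the mat with its edges parallel to the mat's (about (210,190) and (590,170) of the paired crops). Lowering.

send_rows([
  [[0.2,-1,2,0,0,0],[0.5,-1.9,4,0,0,0],[0.8,-1.9,6.5,0,0,0],[1,-1.9,8.5,0,0,0],[1.2,-1.9,10,0,0,0],[1.3,-1.9,11,0,0,0],[1.4,-1.9,11.6,0,0,0],[1.4,-1.9,11.6,0,0,0]],
])

```text
clock: 29.42
tool_pos: [0.4606, 0.3209, 0.0351]
orientation: [180.0, 7.9, -5.5]
force: [-0.6, -0.7, -2.6]
opening: 0.0116
gripper_force: 30.0
```

Run:
```python
from h import *
for i in range(3):ctrl.snapshot('side')
rel(*pan([.463,.320,.034],0,-8,-5.4));print(ctrl.get_obs()['force'])
# panel tilt: corners via blue panel in side/scene is brighter; report hull-based centre
```

```text
row [0.21 0.18 2.15] [-0.09 -0.18 -0.02] dist 0.02166822114679046
[-0.00352598  0.81031886 -1.54620762]
```

send_rows([
  [[0.1,0.1,0.5,0,0,0],[0.1,0.1,1,0,0,0],[0.2,0.1,1.4,0,0,0],[0.2,0.1,1.6,0,0,0],[0.2,0.1,1.8,0,0,0],[0.2,0.1,1.8,0,0,0],[0.2,0.1,1.8,0,0,0]],
])

```text
clock: 30.15
tool_pos: [0.4601, 0.3206, 0.0175]
orientation: [-180.0, 7.9, -5.4]
force: [-0.4, -0.7, -1.2]
opening: 0.0117
gripper_force: 30.0
```

send_rows([
  [[0,0,0.1,0,0,0],[0,0,0.2,0,0,0],[0,0,0.3,0,0,0],[0,0,0.3,0,0,0]],
])

```text
clock: 30.48
tool_pos: [0.4601, 0.3207, 0.0173]
orientation: [-180.0, 7.8, -5.3]
force: [-5.6, -4.7, 23.3]
opening: 0.0116
gripper_force: 30.0
```

Run:
```python
from h import *
for i in range(2):ctrl.snapshot('side')
rel(*pan([.463,.320,.034],0,-8,-5.4));o=ctrl.get_obs();print(o['force'],o['moment'])
```

```text
row [0.05 0.04 0.21] [-0.04 -0.17  0.06] dist 0.0021785082205117872
[-6.86500018 -4.81515051 23.34075877] [-1.61493613  2.6052506   0.20404756]
```

send_rows([
  [[0,0,-0.2,0,0,0],[0,0,-0.2,0,0,0],[0,0,-0.2,0,0,0]],
])

```text
clock: 30.83
tool_pos: [0.4603, 0.321, 0.0173]
orientation: [-179.9, 7.8, -5.4]
force: [-2.4, 0.6, 9.1]
opening: 0.0119
gripper_force: 30.0
```

send_rows([
  [[0,0,0,0,0,0],[0,0,0,0,0,0],[0,0,0,0,0,0],[0,0,0,0,0,0],[0,0,0,0,0,0],[0,0,0,0,0,0]],
], fingers=0.6)

```text
clock: 31.33
tool_pos: [0.4599, 0.3205, 0.0163]
orientation: [180.0, 7.9, -5.4]
force: [-0.7, 0.7, 0.0]
opening: 0.0464
gripper_force: 0.0
```

send_rows([
  [[0,0,-1,0,0,0],[0,0,-3,0,0,0],[0,0,-6,0,0,0],[0,0,-10,0,0,0],[-4,0,-14,0,0,0],[-8,0,-18,0,0,0],[-8,0,-20,0,0,0],[-8,0,-20,0,0,0]],
])

```text
clock: 32.0
tool_pos: [0.4091, 0.3272, 0.2341]
orientation: [-179.5, 7.5, -5.2]
force: [0.8, 0.9, 0.5]
opening: 0.0527
gripper_force: 0.0
```

Run:
```python
from h import *
for i in range(3):ctrl.snapshot('side')
o=ctrl.get_obs();print(tcp()[0],o['force'],o['opening'],o['clock'])
D=snap('side');S=snap('scene');W=snap('wrist')
np.set_printoptions(precision=4,suppress=True)
F={}
for n,s in(('side',D),('scene',S),('wrist',W)):
    u,v=proj(s,[.463,.32,.03]).astype(int);print(n,u,v)
    h=cv2.cvtColor(s['img'],40 if False else cv2.COLOR_RGB2HSV)
    u0,v0=proj(s,[.463,.32,.009]).astype(int)
    # panel vs mat: sample colours at the panel face and mat border
    for q in([.463,.38,.009],[.463,.26,.009],[.50,.355,.009],[.395,.32,.004],[.531,.32,.004]):
        x,y=proj(s,q).round().astype(int)
        if 0<=x<512 and 0<=y<384:print(q,h[y,x])
```

```text
[0.40838614 0.32581449 0.2274871 ] [-1.14320441 -0.20088866 -0.90888363] 0.052631670596038085 32.15
side 164 169
[0.463, 0.38, 0.009] [112 106  94]
[0.463, 0.26, 0.009] [110 113  88]
[0.5, 0.355, 0.009] [107 163  86]
[0.395, 0.32, 0.004] [114 118  41]
[0.531, 0.32, 0.004] [109 108  97]
scene 393 238
[0.463, 0.38, 0.009] [113 130  53]
[0.463, 0.26, 0.009] [109  98  65]
[0.5, 0.355, 0.009] [108 170  87]
[0.395, 0.32, 0.004] [118 118  28]
[0.531, 0.32, 0.004] [109 120  72]
wrist 252 109
[0.463, 0.38, 0.009] [110 115 131]
[0.463, 0.26, 0.009] [110 115 137]
[0.5, 0.355, 0.009] [106 174 202]
[0.395, 0.32, 0.004] [110 111  69]
[0.531, 0.32, 0.004] [110 116 149]
```

Run:
```python
from h import *
import chk
from pan import comps_m
from drv import top
np.set_printoptions(precision=4,suppress=True)
W=snap('wrist');S=snap('scene')
for n,s in(('w',W),('s',S)):
    h=cv2.cvtColor(s['img'],cv2.COLOR_RGB2HSV)
    u,v=proj(s,[.463,.32,.009])
    out=[]
    for lo,z in(((100,145,20),.009),((100,85,20),.004)):
        m=cv2.inRange(h,lo,(122,255,255))//255
        if n=='w': m[215:]=0
        m=cv2.morphologyEx(cv2.morphologyEx(m,2,np.ones((2,2))),3,np.ones((9,9)))
        c=max([c for c in comps_m(m) if np.hypot(*(c[0]-[u,v]))<40],key=lambda c:c[1][4])
        k,_=cv2.findContours(c[2],0,2);hh=cv2.convexHull(max(k,key=len))
        for e in np.arange(2,20,.5):
            a=cv2.approxPolyDP(hh,e,True)[:,0].astype(float)
            if len(a)<=4:break
        P=np.array([onz(s,p,z) for p in a]);P=P[np.argsort(np.arctan2(*(P-P.mean(0))[:,:2].T))];e=np.diff(np.vstack([P,P[:1]]),axis=0)
        print(n,z,c[1],P.mean(0),np.linalg.norm(e,axis=1),np.degrees(np.arctan2(e[:,1],e[:,0])))
# fin height by two views
F=[]
for s in(W,S):
    u,v=proj(s,[.463,.32,.035]).astype(int);r=25 if s is W else 8
    print([ (c.round(1),st) for c,st,m in comps(s,'black',10,(u-r,v-r,u+r,v+r))])
for s,n in((snap('side'),'side'),):
    for q in(('red',(290,255,340,310)),):
        print([(c.round(1),st) for c,st,m in comps(s,q[0],40,q[1])])
```

```text
R [274.12820513 207.02564103] [268 202  13  11  78] ang -91.48854571907106 0.037050802524308965
L [240.29411765 185.64705882] [235 181  12  10  68] ang -91.41860382377116 0.0374047425030774
w 0.009 [  178    63   149    89 10808] [0.4617 0.3202 0.009 ] [0.1789 0.1083 0.1802 0.1098] [ 84.0699  -5.0789 -95.4391 174.2166]
w 0.004 [  162    43   180   125 20582] [0.4601 0.3211 0.004 ] [0.2161 0.1566 0.2155 0.1568] [ 84.5111  -5.6197 -95.4333 174.5993]
s 0.009 [ 355  221   77   53 2122] [0.4716 0.3229 0.009 ] [0.18   0.1017 0.1746 0.0796] [  95.3591   -1.2442  -91.7242 -178.2329]
s 0.004 [ 347  215   94   68 3337] [0.4652 0.3273 0.004 ] [0.2079 0.1461 0.2086 0.1479] [ 85.2245  -4.8786 -94.2897 174.8336]
[(array([251. ,  89.3]), array([248,  89,   8,   2,  10], dtype=int32)), (array([251.4, 111.6]), array([247,  92,  10,  41, 386], dtype=int32))]
[(array([393.5, 236.5]), array([386, 229,  16,  16, 256], dtype=int32))]
[(array([314.9, 287.3]), array([308, 275,  15,  26, 214], dtype=int32))]
```

```bash
python3 -c "
from plant import ctrl;print(ctrl.close_job())"
```

```text
the job is handed in; nothing more can be done
None
```

The job is handed in at about 33 s: both fasteners are open at 90°, the screwdriver is back in its stand, the panel lies flat, fin up, within about 2 mm of the mat's centre, and I kept clear of the label roll, jar and stapler.

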